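# Put the Gram-stain bottles back in the staining caddy

## Task

Put the four Gram-stain bottles that are scattered over the bench (violet, yellow, black and red caps) back into the staining caddy, each standing upright in the cup of its own colour, in any order. Set each one down without dropping it or knocking any bottle over, and leave the blue and green bottles, which belong to other stains, where they stand.

Things in the scene. Friction and masses are not known exactly. Their poses are not given: they have to be found in the camera images.
- stain_violet_mid (a point): 100 ml white squeeze dropper bottle with a violet cap and violet band: round upright body 40 mm in diameter and straight from 0 to 66 mm above its foot, then a shoulder, a cap 27 mm in diameter (77 to 90 mm up) and a narrow tip, 104 mm tall in all; about 70 to 140 g. The point is on its axis, 52 mm above the foot; z is up along the bottle. Stands loose on the bench; it is one of the four of the set.
- stain_yellow_mid (a point): 100 ml white squeeze dropper bottle with a yellow cap and yellow band: round upright body 40 mm in diameter and straight from 0 to 66 mm above its foot, then a shoulder, a cap 27 mm in diameter (77 to 90 mm up) and a narrow tip, 104 mm tall in all; about 70 to 140 g. The point is on its axis, 52 mm above the foot; z is up along the bottle. Stands loose on the bench; it is one of the four of the set.
- stain_black_mid (a point): 100 ml white squeeze dropper bottle with a black cap and black band: round upright body 40 mm in diameter and straight from 0 to 66 mm above its foot, then a shoulder, a cap 27 mm in diameter (77 to 90 mm up) and a narrow tip, 104 mm tall in all; about 70 to 140 g. The point is on its axis, 52 mm above the foot; z is up along the bottle. Stands loose on the bench; it is one of the four of the set.
- stain_red_mid (a point): 100 ml white squeeze dropper bottle with a red cap and red band: round upright body 40 mm in diameter and straight from 0 to 66 mm above its foot, then a shoulder, a cap 27 mm in diameter (77 to 90 mm up) and a narrow tip, 104 mm tall in all; about 70 to 140 g. The point is on its axis, 52 mm above the foot; z is up along the bottle. Stands loose on the bench; it is one of the four of the set.
- stain_blue_mid (a point): 100 ml white squeeze dropper bottle with a blue cap and blue band: round upright body 40 mm in diameter and straight from 0 to 66 mm above its foot, then a shoulder, a cap 27 mm in diameter (77 to 90 mm up) and a narrow tip, 104 mm tall in all; about 70 to 140 g. The point is on its axis, 52 mm above the foot; z is up along the bottle. Same bottle as the others, but another stain: not part of the set.
- stain_green_mid (a point): 100 ml white squeeze dropper bottle with a green cap and green band: round upright body 40 mm in diameter and straight from 0 to 66 mm above its foot, then a shoulder, a cap 27 mm in diameter (77 to 90 mm up) and a narrow tip, 104 mm tall in all; about 70 to 140 g. The point is on its axis, 52 mm above the foot; z is up along the bottle. Same bottle as the others, but another stain: not part of the set.
- cup_violet_in (a point): Violet round cup, 61 mm outside, 56 mm inside, rim 19.5 mm above its inner floor. Point: centre of that floor, 8.5 mm above the bench; z up, y along the row, x across it. The four cups sit in any order in one row, 68 mm apart, in a fixed low white caddy 76 by 308 mm, its deck below the rims; 48 mm beyond the last cup's centre at each end of the row stands an end plate 55 mm high with a hand-hold.
- cup_yellow_in (a point): Yellow round cup, 61 mm outside, 56 mm inside, rim 19.5 mm above its inner floor. Point: centre of that floor, 8.5 mm above the bench; z up, y along the row, x across it. The four cups sit in any order in one row, 68 mm apart, in a fixed low white caddy 76 by 308 mm, its deck below the rims; 48 mm beyond the last cup's centre at each end of the row stands an end plate 55 mm high with a hand-hold.
- cup_black_in (a point): Black round cup, 61 mm outside, 56 mm inside, rim 19.5 mm above its inner floor. Point: centre of that floor, 8.5 mm above the bench; z up, y along the row, x across it. The four cups sit in any order in one row, 68 mm apart, in a fixed low white caddy 76 by 308 mm, its deck below the rims; 48 mm beyond the last cup's centre at each end of the row stands an end plate 55 mm high with a hand-hold.
- cup_red_in (a point): Red round cup, 61 mm outside, 56 mm inside, rim 19.5 mm above its inner floor. Point: centre of that floor, 8.5 mm above the bench; z up, y along the row, x across it. The four cups sit in any order in one row, 68 mm apart, in a fixed low white caddy 76 by 308 mm, its deck below the rims; 48 mm beyond the last cup's centre at each end of the row stands an end plate 55 mm high with a hand-hold.

How it is judged:
At the end, for the whole second after the job is handed in: Violet, yellow, black and red bottles each stand on the floor of their own colour's cup: within 15 mm of its centre, middle 47 to 57 mm above its floor, lean under 0.12 rad, at rest (under 0.02 m/s). Blue and green stand upright (under 0.12 rad), at rest, within 20 mm of their start (horizontal distance between stain_violet_mid and cup_violet_in below 0.015 m and z of stain_violet_mid in the frame of cup_violet_in between 0.047 and 0.057 m and angle between each of stain_violet_mid, stain_yellow_mid, stain_black_mid, stain_red_mid, stain_blue_mid, stain_green_mid's own z axis and vertical below 0.12 rad and linear speed of each of stain_violet, stain_yellow, stain_black, stain_red, stain_blue, stain_green below 0.02 m/s and horizontal distance between stain_yellow_mid and cup_yellow_in below 0.015 m and z of stain_yellow_mid in the frame of cup_yellow_in between 0.047 and 0.057 m and horizontal distance between stain_black_mid and cup_black_in below 0.015 m and z of stain_black_mid in the frame of cup_black_in between 0.047 and 0.057 m and horizontal distance between stain_red_mid and cup_red_in below 0.015 m and z of stain_red_mid in the frame of cup_red_in between 0.047 and 0.057 m and distance of each of stain_blue_mid, stain_green_mid from where it was at the start of the episode below 0.02 m); the robot touches nothing.
It fails at once if a bottle is tipped over (leans more than 40 degrees) (angle between any of stain_violet_mid, stain_yellow_mid, stain_black_mid, stain_red_mid, stain_blue_mid, stain_green_mid's own z axis and vertical above 0.7 rad).
It fails at once if a bottle is dropped or thrown (faster than 0.6 m/s, as after a fall of about 18 mm, with the gripper not touching it) ((linear speed of stain_violet above 0.6 m/s and contact force between stain_violet and the fingers below 0.01 N) or (linear speed of stain_yellow above 0.6 m/s and contact force between stain_yellow and the fingers below 0.01 N) or (linear speed of stain_black above 0.6 m/s and contact force between stain_black and the fingers below 0.01 N) or (linear speed of stain_red above 0.6 m/s and contact force between stain_red and the fingers below 0.01 N)).
It fails at once if the blue or the green bottle is shifted by more than 20 mm (distance of any of stain_blue_mid, stain_green_mid from where it was at the start of the episode above 0.02 m).
It also fails if it takes over 115 s, if anything falls off the work surface, if the arm or the gripper's body presses on something with over 40 N, if the wrist force passes 120 N, or if a joint passes its speed limit or range.

## Robot

A 6-joint arm with a two-finger parallel gripper is mounted at the origin on the work surface. World frame = base frame: x ahead of the robot, y to its left, z up, the work surface at z = 0. Lengths are in m, angles in rad, forces in N, time in s.
With the tool pointing down it reaches from about 0.375 to 0.9 m from the base axis. Payload 3.1 kg.
Tool frame: the origin (TCP) lies midway between the tips of the shut fingers; the grasp point (between the pads) lies 19 mm behind it; x points along the fingers, y is the direction in which the jaws open and shut, and the axes are right-handed (so a half turn about x gives the same grasp; the last joint's range is limited). The gripper opens to 87 mm and grips with 3 to 60 N. Pads are 19 mm wide; open, the fingers measure 117 mm over their backs; the gripper's body (75 mm by 190 mm) begins 51 mm behind the grasp point.
Start: joints at [1.117, 0.527, 1.433, -0, 1.181, -0.178], TCP at [0.17, 0.601, 0.223] pointing down, gripper open.
Joint ranges: [-3.08, 3.08], [-0.75, 2.2], [0.22, 2.44], [-1.43, 4.57], [0, 2.65], [-2.85, 2.85]. Speed limits (rad/s): [2.79, 2.79, 3.14, 3.14, 3.14, 3.14].

## Interface

Orientations are given as [roll, pitch, yaw] about the fixed x, y, z axes, in that order (R = Rz(yaw) Ry(pitch) Rx(roll)).
In Python, from bench import telemetry, imaging, manip gives the robot as it stands.
- The arm moves only by the tool step_arm, never from a script. Its argument "increments" is a list of rows, each an object of numbers: "rx", "ry", "rz": the turn, a rotation vector about the tool's x, y, z in rad; "dx", "dy", "dz": the shift along the tool's x, y, z in cm; "gripper": the closure, from -1 (fully open) to 1 (shut). In form: [{"rx": .., "ry": .., "rz": .., "dx": .., "dy": .., "dz": .., "gripper": ..}, ...]. A call has 1 to 5 rows; each row shifts and turns the commanded pose from where the row before left it, along the tool's axes as they then stand; what a row does not reach is not made up. A row lasts 1/10 s, in which the tool goes at most 50 mm and 8.59 degrees, less where a joint would pass 70% of its speed; a pose out of reach is approached as far as the arm can. A call is refused whole if a number of a shift passes 5 or a number of a turn 0.15, either way. A call with a gripper value outside its range is refused whole. The fingers move at their own pace and stop on an object; "grip_force" is the grip in N (left out, the last holds). Time passes only in rows, so rows that do not move let the fingers close. It gives the time, the measured TCP pose, the force and the opening at its end, in the units of the state.
- telemetry.get_obs(): the state, without advancing time (a new reading comes with each control period).
- imaging.grab_frame(name): name is "side" or "top" or "wrist"; returns the picture (480x640x3 uint8, red, green, blue); there is no depth.
- imaging.camera_info(name): a dict with "fx", "fy", "cx", "cy" (pixels), "D" ([k1, k2, p1, p2, k3] as OpenCV has them; the pictures are not rectified), "world_from_camera" (4x4, takes a point from camera to world coordinates); the wrist camera has in their place "hand_eye" (4x4, takes a point from camera to tool coordinates, whose origin is the TCP and whose axes are the tool frame's). Camera axes: x right, y down, z forward; pixel columns grow to the right and rows downward; lengths in m; the calibration is good to about 2 mm. A picture is of the moment at which its call begins: read the wrist's pose just before it. camera_info takes no time and is no camera call.
- manip.finish_job(): hands the job in, once; it reports no verdict.
The state is a dict: "time": time; "joint_positions": joint angles; "qd": joint speeds; "joint_efforts": joint torques, N m; "tool_pos": TCP position; "eef_rot": TCP orientation; "contact_force": force on the tool from outside, world axes, zero at the start; "moment": the same for the moment, N m; "gripper_width": opening from 0.0 (shut) to 1.0 (fully open).
Only numpy, scipy, OpenCV 4.12 (cv2) and the standard library are available. Lean on these libraries where they do the work, as an engineer would, in place of code of your own. Each camera call takes 0.05 s, during which the arm holds its last target. There are 200 camera calls.

## Working session

There is one attempt and no reset: what is moved stays moved. The work goes in short steps, Python scripts to look and compute and a tool call to move; the robot and the scene stay as the last step left them, time stands still between calls to the robot, and variables do not carry over. Pictures are saved under pics/ and viewed, about 12 in all and at most 16, crops included, and the job is handed in when it is done.

Besides the shell and the picture viewer there is one more tool, called after ">>>" by a JSON object that holds its "op" and its "data", one argument or row to a line. step_arm: Moves the arm, as the interface text tells. Its arguments: {"type":"object","properties":{"increments":{"type":"array","items":{"type":"object","properties":{"rx":{"type":"number"},"ry":{"type":"number"},"rz":{"type":"number"},"dx":{"type":"number"},"dy":{"type":"number"},"dz":{"type":"number"},"gripper":{"type":"number"}}}},"grip_force":{"type":"number"}},"required":["increments"]}

```bash
mkdir -p pics; python3 - <<'E'
from bench import telemetry, imaging
import cv2
print(telemetry.get_obs())
for n in ("top","side"):
    print(n,imaging.camera_info(n))
    cv2.imwrite(f"pics/{n}0.png",imaging.grab_frame(n)[:,:,::-1])
print(imaging.camera_info("wrist"))
E
```

```text
{'time': 0.0, 'joint_positions': array([ 1.11651099e+00,  5.28445636e-01,  1.43390053e+00, -4.67377009e-05,
        1.18140147e+00, -1.78523458e-01]), 'qd': array([-6.53059888e-05,  3.54892707e-04,  4.01592767e-05, -1.85826808e-03,
        6.20459662e-04,  7.97021657e-04]), 'joint_efforts': array([ 3.61648426e-05, -4.40047538e+01, -1.76592511e+01,  6.33177278e-02,
        5.82285156e-02, -1.55190119e-04]), 'tool_pos': array([0.16984569, 0.60071491, 0.22158482]), 'eef_rot': array([-1.72927557,  1.56864092, -2.00501966]), 'contact_force': array([ 0.22884034,  0.42029985, -0.63399788]), 'moment': array([ 0.02680089,  0.00671759, -0.0198982 ]), 'gripper_width': 1.0017942018849624}
top {'fx': 589.0997038808391, 'fy': 589.0997038808391, 'cx': 320.2772226752375, 'cy': 250.18701319006018, 'D': array([-0.00978502,  0.        ,  0.        ,  0.        ,  0.        ]), 'world_from_camera': array([[ 0.05695913, -0.97362242,  0.22094125,  0.16456779],
       [-0.99837387, -0.05605574,  0.01036195, -0.01520129],
       [ 0.00229639, -0.22117218, -0.97523207,  1.53756803],
       [ 0.        ,  0. 
[... 328 characters left out ...]
0.41514154,  0.76260244, -0.94382462],
       [-0.02538361, -0.87098453, -0.49065428,  0.66510833],
       [ 0.        ,  0.        ,  0.        ,  1.        ]])}
{'fx': 408.88322510787566, 'fy': 408.88322510787566, 'cx': 316.63259063110024, 'cy': 238.31045358421474, 'D': array([-0.05392808,  0.        ,  0.        ,  0.        ,  0.        ]), 'hand_eye': array([[ 7.24429229e-04, -2.94175915e-01,  9.55751017e-01,
        -1.62146783e-01],
       [ 9.99999698e-01,  4.81462706e-04, -6.09776257e-04,
         3.46167880e-04],
       [-2.80776982e-04,  9.55751170e-01,  2.94176175e-01,
        -8.19220899e-02],
       [ 0.00000000e+00,  0.00000000e+00,  0.00000000e+00,
         1.00000000e+00]])}
```

View pics/top0.png

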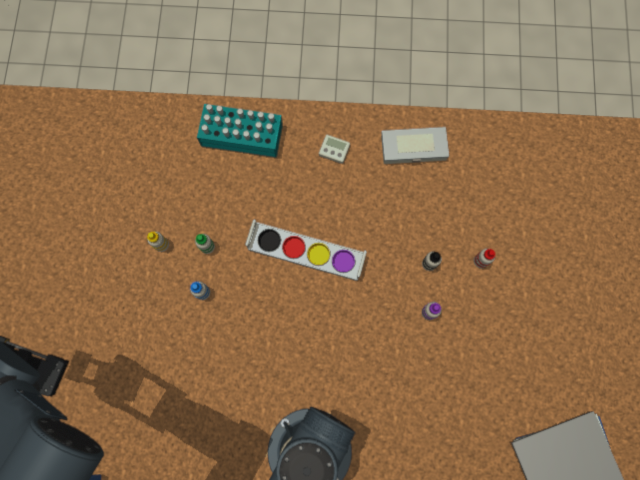

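View pics/side0.png

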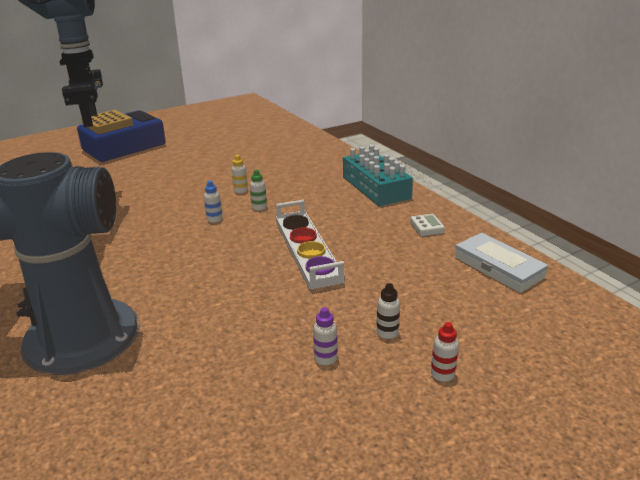

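Both views show the scene well. Top view: caddy cups are black (269,240), red (293,247), yellow (318,254) and violet (343,261). Yellow, green and blue bottles are on the left; violet, black and red are on the right. I'll enlarge crops next.

```bash
python3 - <<'E'
import cv2
t=cv2.imread("pics/top0.png"); s=cv2.imread("pics/side0.png")
a=t[215:315,140:280]; b=t[230:330,350:510] 
c=lambda i,k:cv2.resize(i,None,fx=k,fy=k,interpolation=cv2.INTER_CUBIC)
import numpy as np
A=c(t[220:305,140:380],3.3); B=c(t[235:330,400:510],3.3)
def grid(im,x0,y0,k):
    h,w=im.shape[:2]
    for x in range((x0//10+1)*10,x0+int(w/k),10):
        cv2.line(im,(int((x-x0)*k),0),(int((x-x0)*k),8 if x%50 else 20),(0,0,255),1)
    for y in range((y0//10+1)*10,y0+int(h/k),10):
        cv2.line(im,(0,int((y-y0)*k)),(8 if y%50 else 20,int((y-y0)*k)),(0,0,255),1)
    return im
grid(A,140,220,3.3);grid(B,400,235,3.3)
o=np.zeros((A.shape[0]+B.shape[0]+6,A.shape[1],3),np.uint8)
o[:A.shape[0]]=A;o[A.shape[0]+6:,:B.shape[1]]=B
print(A.shape,B.shape)
cv2.imwrite("pics/topc.png",o)
cv2.imwrite("pics/sidec.png",grid(c(s[145:395,190:480],2.3),190,145,2.3))
E
```

```text
(280, 792, 3) (314, 363, 3)
```

View pics/topc.png

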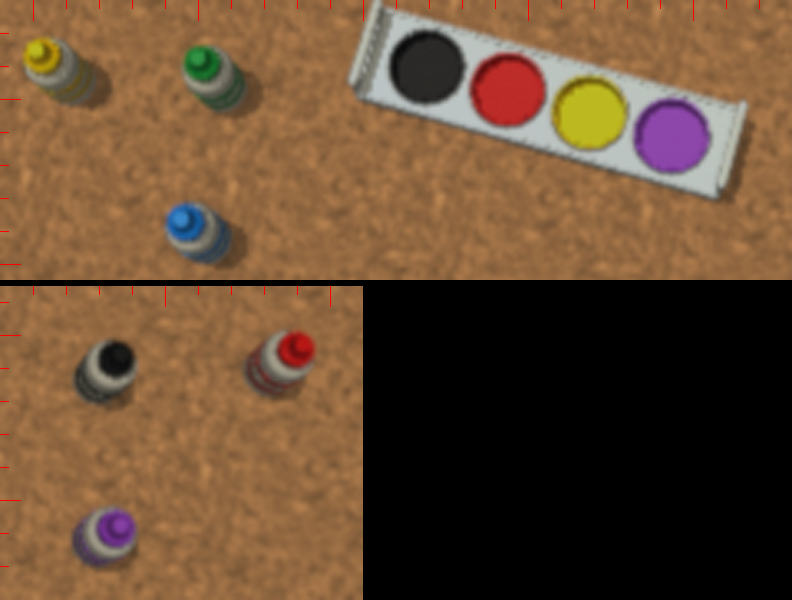

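View pics/sidec.png

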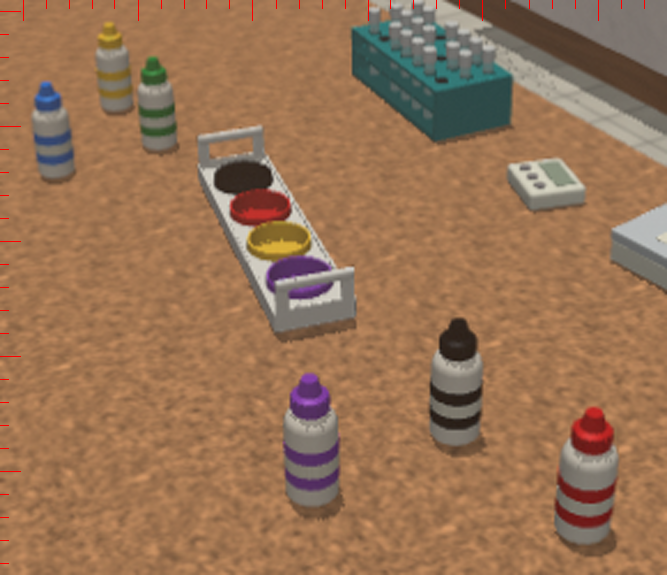

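```bash
cat > h.py <<'E'
import numpy as np,cv2
from bench import telemetry, imaging
from scipy.spatial.transform import Rotation as R
def cam(n,obs=None):
    c=imaging.camera_info(n); K=np.array([[c["fx"],0,c["cx"]],[0,c["fy"],c["cy"]],[0,0,1]])
    if n!="wrist": T=np.array(c["world_from_camera"])
    else:
        o=obs or telemetry.get_obs(); W=np.eye(4); W[:3,:3]=R.from_euler("xyz",o["eef_rot"]).as_matrix(); W[:3,3]=o["tool_pos"]; T=W@c["hand_eye"]
    return K,c["D"],T
def ray(C,p):
    K,D,T=C; q=cv2.undistortPoints(np.array([[p]],float),K,D)[0,0]; d=T[:3,:3]@[q[0],q[1],1]; return T[:3,3],d/np.linalg.norm(d)
def tri(rs):
    A=sum(np.eye(3)-np.outer(d,d) for o,d in rs); b=sum((np.eye(3)-np.outer(d,d))@o for o,d in rs)
    X=np.linalg.solve(A,b); return X,max(np.linalg.norm(np.cross(X-o,d)) for o,d in rs)
def atz(r,z): o,d=r; return o+d*(z-o[2])/d[2]
E
python3 - <<'E'
from h import *
np.set_printoptions(precision=4,suppress=True)
a=lambda u,v:((u+.5)/3.3-.5+140,(v+.5)/3.3-.5+220)
b=lambda u,v:((u+.5)/3.3-.5+400,(v-286+.5)/3.3-.5+235)
s=lambda u,v:((u+.5)/2.3-.5+190,(v+.5)/2.3-.5+145)
P={"yellow":(a(37,48),s(110,25)),"green":(a(198,60),s(153,61)),"blue":(a(182,220),s(46,86)),"black":(b(118,354),s(459,321)),"red":(b(298,346),s(594,411)),"violet":(b(120,524),s(310,377)),
"cblack":(a(427,67),s(243,176)),"cred":(a(508,90),s(261,206)),"cyellow":(a(590,113),s(279,239)),"cviolet":(a(672,136),s(300,276))}
T,S=cam("top"),cam("side")
X={}
for k,(p,q) in P.items():
    x,e=tri([ray(T,p),ray(S,q)]); z=.028 if k[0]=='c' and len(k)>3 and k!='cyan' else .104
    X[k]=x; print(k,x,"gap",round(e,4),"at text z: top",atz(ray(T,p),z)[:2],"side",atz(ray(S,q),z)[:2],"r",np.hypot(*x[:2]))
d=X["cviolet"]-X["cblack"]; print(d/3,np.linalg.norm(d[:2])/3,np.degrees(np.arctan2(d[1],d[0])))
o=telemetry.get_obs();print(o["time"],R.from_euler("xyz",o["eef_rot"]).as_matrix())
E
```

```text
yellow [0.5054 0.4279 0.1022] gap 0.001 at text z: top [0.506  0.4271] side [0.5026 0.4234] r 0.6622398523899663
green [0.5047 0.3046 0.1002] gap 0.0001 at text z: top [0.5037 0.3038] side [0.5014 0.2962] r 0.5894416143554629
blue [0.3806 0.3038 0.1013] gap 0.0004 at text z: top [0.3806 0.3031] side [0.3783 0.2978] r 0.48696342885222776
black [ 0.493  -0.2873  0.1037] gap 0.0 at text z: top [ 0.4929 -0.2872] side [ 0.4927 -0.2876] r 0.5705883071028833
red [ 0.5076 -0.4237  0.1033] gap 0.0006 at text z: top [ 0.5069 -0.4233] side [ 0.5076 -0.4244] r 0.6612229583716172
violet [ 0.3631 -0.29    0.1048] gap 0.0008 at text z: top [ 0.364  -0.2905] side [ 0.3629 -0.289 ] r 0.46474562055362795
cblack [0.5266 0.1377 0.0257] gap 0.0004 at text z: top [0.5264 0.1373] side [0.5242 0.1338] r 0.5442665048247833
cred [0.5119 0.0715 0.0258] gap 0.0001 at text z: top [0.5113 0.0714] side [0.5103 0.0681] r 0.5168701675656693
cyellow [0.4964 0.0052 0.0263] gap 0.0003 at text z: top [0.4963 0.0051] side [0.4948 0.0027] r 0.4964282725468751
cviolet [ 0.4817 -0.0609  0.0254] gap 0.0002 at text z: top [ 0.4814 -0.0609] side [ 0.4795 -0.0645] r 0.4855836576002676
[-0.0149 -0.0662 -0.0001] 0.06786526720851874 -102.71546141593888
0.1 [[-0.0008  0.2723  0.9622]
 [-0.0018  0.9622 -0.2723]
 [-1.     -0.0019 -0.0003]]
```

Everything checks out: heights are 100–105 mm for tips and about 26 mm for rims, and cup spacing is 67.9 mm. I'll use one tool orientation throughout, with the jaws across the caddy row (tool y heading −0.222 rad), so I turn the wrist first.

>>> {"op": "step_arm", "data": {
  "increments": [
    {"rx": 0.15, "gripper": -1},
    {"rx": 0.15, "gripper": -1},
    {"rx": 0.15, "gripper": -1},
    {"rx": 0.15, "gripper": -1},
    {"rx": 0.15, "gripper": -1}
  ],
  "grip_force": 20
}}

```text
validation failed for argument at $.in...
```

>>> {"op": "step_arm", "data": {
  "increments": [
    {"rx": 0.15, "gripper": -1},
    {"rx": 0.15, "gripper": -1},
    {"rx": 0.15, "gripper": -1},
    {"rx": 0.15, "gripper": -1},
    {"rx": 0.15, "gripper": -1}
  ]
}}

```text
validation failed for argument at $.in...
```

```bash
cat >> h.py <<'E'
def to(p,o=None):
    o=o or telemetry.get_obs(); M=R.from_euler("xyz",o["eef_rot"]).as_matrix()
    psi=np.arctan2(M[1,1],M[0,1]); Rt=R.from_matrix(np.array([[0,np.cos(-.222),np.sin(-.222)],[0,np.sin(-.222),-np.cos(-.222)],[-1,0,0]]))
    print("t",o["time"],"tcp",o["tool_pos"].round(4),"F",o["contact_force"].round(1),"w",round(o["gripper_width"],3))
    print("turn",(R.from_matrix(M).inv()*Rt).as_rotvec().round(3),"shift cm",(M.T@(np.array(p)-o["tool_pos"])*100).round(2))
E
python3 -c "
from h import *
to([.505,.427,.2])"
```

```text
t 0.1 tcp [0.1699 0.6008 0.2217] F [0.1 0.4 0.8] w 1.004
turn [1.517e+00 1.000e-03 2.000e-03] shift cm [ 2.17 -7.59 36.98]
```

The move was refused, so I'll try full rows.

>>> {"op": "step_arm", "data": {
  "increments": [
    {"rx": 0.14, "ry": 0, "rz": 0, "dx": 0, "dy": 0, "dz": 0, "gripper": -1},
    {"rx": 0.14, "ry": 0, "rz": 0, "dx": 0, "dy": 0, "dz": 0, "gripper": -1},
    {"rx": 0.14, "ry": 0, "rz": 0, "dx": 0, "dy": 0, "dz": 0, "gripper": -1},
    {"rx": 0.14, "ry": 0, "rz": 0, "dx": 0, "dy": 0, "dz": 0, "gripper": -1},
    {"rx": 0.14, "ry": 0, "rz": 0, "dx": 0, "dy": 0, "dz": 0, "gripper": -1}
  ],
  "grip_force": 20
}}

```text
time: 0.6
tool_pos: [0.17, 0.601, 0.222]
eef_rot: [-1.048, 1.569, -2.03]
contact_force: [-0.3, -0.5, -0.4]
gripper_width: 1.002
```

>>> {"op": "step_arm", "data": {
  "increments": [
    {"rx": 0.14, "ry": 0, "rz": 0, "dx": 0, "dy": 0, "dz": 0, "gripper": -1},
    {"rx": 0.14, "ry": 0, "rz": 0, "dx": 0, "dy": 0, "dz": 0, "gripper": -1},
    {"rx": 0.14, "ry": 0, "rz": 0, "dx": 0, "dy": 0, "dz": 0, "gripper": -1},
    {"rx": 0.14, "ry": 0, "rz": 0, "dx": 0, "dy": 0, "dz": 0, "gripper": -1},
    {"rx": 0.14, "ry": 0, "rz": 0, "dx": 0, "dy": 0, "dz": 0, "gripper": -1}
  ]
}}

```text
time: 1.1
tool_pos: [0.1699, 0.601, 0.222]
eef_rot: [-0.359, 1.569, -2.04]
contact_force: [0.3, 0.1, -0.1]
gripper_width: 1.001
```

>>> {"op": "step_arm", "data": {
  "increments": [
    {"rx": 0.117, "ry": 0, "rz": 0, "dx": 0, "dy": 0, "dz": 0, "gripper": -1}
  ]
}}

```text
time: 1.2
tool_pos: [0.17, 0.601, 0.222]
eef_rot: [-0.232, 1.569, -2.03]
contact_force: [0.5, -0.4, -0.2]
gripper_width: 1.002
```

```bash
python3 -c "
from h import *
to([.505,.427,.2])"
```

```text
t 1.2 tcp [0.17  0.601 0.222] F [ 0.5 -0.4 -0.2] w 1.002
turn [-0.005  0.001  0.   ] shift cm [ 2.2  36.56  9.4 ]
```

>>> {"op": "step_arm", "data": {
  "increments": [
    {"rx": 0, "ry": 0, "rz": 0, "dx": 0.2, "dy": 3.66, "dz": 0.94, "gripper": -1},
    {"rx": 0, "ry": 0, "rz": 0, "dx": 0.2, "dy": 3.66, "dz": 0.94, "gripper": -1},
    {"rx": 0, "ry": 0, "rz": 0, "dx": 0.2, "dy": 3.66, "dz": 0.94, "gripper": -1},
    {"rx": 0, "ry": 0, "rz": 0, "dx": 0.2, "dy": 3.66, "dz": 0.94, "gripper": -1},
    {"rx": 0, "ry": 0, "rz": 0, "dx": 0.2, "dy": 3.66, "dz": 0.94, "gripper": -1}
  ]
}}

```text
time: 1.7
tool_pos: [0.3392, 0.5142, 0.212]
eef_rot: [-0.569, 1.57, -2.361]
contact_force: [-0.2, 0.6, 0.7]
gripper_width: 1.0
```

>>> {"op": "step_arm", "data": {
  "increments": [
    {"rx": 0, "ry": 0, "rz": 0, "dx": 0.2, "dy": 3.66, "dz": 0.94, "gripper": -1},
    {"rx": 0, "ry": 0, "rz": 0, "dx": 0.2, "dy": 3.66, "dz": 0.94, "gripper": -1},
    {"rx": 0, "ry": 0, "rz": 0, "dx": 0.2, "dy": 3.66, "dz": 0.94, "gripper": -1},
    {"rx": 0, "ry": 0, "rz": 0, "dx": 0.2, "dy": 3.66, "dz": 0.94, "gripper": -1},
    {"rx": 0, "ry": 0, "rz": 0, "dx": 0, "dy": 0, "dz": 0, "gripper": -1}
  ]
}}

```text
time: 2.2
tool_pos: [0.4775, 0.4436, 0.2037]
eef_rot: [1.369, 1.569, -0.429]
contact_force: [-0.6, -0.4, 0.2]
gripper_width: 0.998
```

```bash
cat >> h.py <<'E'
def proj(C,X): K,D,T=C; I=np.linalg.inv(T); return cv2.projectPoints(np.array([X],float),cv2.Rodrigues(I[:3,:3])[0],I[:3,3],K,np.array(D))[0][0,0]
def look(f,pts):
    o=telemetry.get_obs(); im=imaging.grab_frame("wrist")[:,:,::-1].copy(); C=cam("wrist",o)
    for p in pts: 
        q=proj(C,p); print(np.round(q,1)); cv2.drawMarker(im,tuple(int(v) for v in q),(255,0,255),0,9)
    cv2.imwrite(f,im)
E
python3 -c "
from h import *
to([.505,.427,.15])
look('pics/w1.png',[[.505,.427,.104],[.505,.427,0],[.504,.304,.104]])"
```

```text
t 2.2 tcp [0.4775 0.4436 0.2037] F [-0.6 -0.4  0.2] w 0.998
turn [-0.005  0.    -0.002] shift cm [5.38 3.04 1.  ]
[362.4 253.3]
[350.1 216. ]
[391.4 399.8]
```

View pics/w1.png

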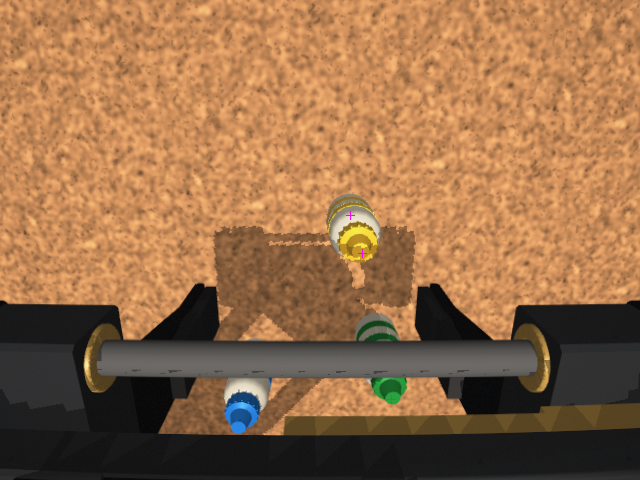

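The wrist view agrees with the estimate: the tip is at (359,249) against a predicted (362,253), about 2 mm. I'll go down and grasp.

>>> {"op": "step_arm", "data": {
  "increments": [
    {"rx": 0, "ry": 0, "rz": 0, "dx": 0, "dy": 1.5, "dz": 0.5, "gripper": -1},
    {"rx": 0, "ry": 0, "rz": 0, "dx": 0, "dy": 1.5, "dz": 0.5, "gripper": -1},
    {"rx": 0, "ry": 0, "rz": 0, "dx": 2.7, "dy": 0, "dz": 0, "gripper": -1},
    {"rx": 0, "ry": 0, "rz": 0, "dx": 2.7, "dy": 0, "dz": 0, "gripper": -1},
    {"rx": 0, "ry": 0, "rz": 0, "dx": 0, "dy": 0, "dz": 0, "gripper": -1}
  ]
}}

```text
time: 2.75
tool_pos: [0.4976, 0.4282, 0.1468]
eef_rot: [-0.776, 1.562, -2.569]
contact_force: [-0.7, -0.1, -0.5]
gripper_width: 0.999
```

```bash
python3 -c "
from h import *
to([.505,.427,.04])"
```

```text
t 2.75 tcp [0.4976 0.4282 0.1468] F [-0.7 -0.1 -0.5] w 0.999
turn [0.    0.006 0.006] shift cm [10.67  0.82 -0.11]
```

>>> {"op": "step_arm", "data": {
  "increments": [
    {"rx": 0, "ry": 0, "rz": 0, "dx": 2.5, "dy": 0.6, "dz": 0, "gripper": -1},
    {"rx": 0, "ry": 0, "rz": 0, "dx": 2.5, "dy": 0, "dz": 0, "gripper": -1},
    {"rx": 0, "ry": 0, "rz": 0, "dx": 2.5, "dy": 0, "dz": 0, "gripper": -1},
    {"rx": 0, "ry": 0, "rz": 0, "dx": 2.5, "dy": 0, "dz": 0, "gripper": -1},
    {"rx": 0, "ry": 0, "rz": 0, "dx": 0, "dy": 0, "dz": 0, "gripper": -1}
  ]
}}

```text
time: 3.25
tool_pos: [0.504, 0.4277, 0.0483]
eef_rot: [-0.787, 1.565, -2.579]
contact_force: [-0.9, -0.1, -1.1]
gripper_width: 1.001
```

```bash
python3 -c "
from h import *
to([.505,.427,.04])"
```

```text
t 3.25 tcp [0.504  0.4277 0.0483] F [-0.9 -0.1 -1.1] w 1.001
turn [0.001 0.004 0.004] shift cm [0.83 0.11 0.04]
```

>>> {"op": "step_arm", "data": {
  "increments": [
    {"rx": 0, "ry": 0, "rz": 0, "dx": 0.6, "dy": 0, "dz": 0, "gripper": -1},
    {"rx": 0, "ry": 0, "rz": 0, "dx": 0, "dy": 0, "dz": 0, "gripper": 1},
    {"rx": 0, "ry": 0, "rz": 0, "dx": 0, "dy": 0, "dz": 0, "gripper": 1},
    {"rx": 0, "ry": 0, "rz": 0, "dx": 0, "dy": 0, "dz": 0, "gripper": 1},
    {"rx": 0, "ry": 0, "rz": 0, "dx": 0, "dy": 0, "dz": 0, "gripper": 1}
  ],
  "grip_force": 20
}}

```text
time: 3.75
tool_pos: [0.5062, 0.4289, 0.0455]
eef_rot: [2.304, 1.569, 0.512]
contact_force: [-0.5, -0.4, 0.2]
gripper_width: 0.723
```

>>> {"op": "step_arm", "data": {
  "increments": [
    {"rx": 0, "ry": 0, "rz": 0, "dx": 0, "dy": 0, "dz": 0, "gripper": 1},
    {"rx": 0, "ry": 0, "rz": 0, "dx": 0, "dy": 0, "dz": 0, "gripper": 1},
    {"rx": 0, "ry": 0, "rz": 0, "dx": 0, "dy": 0, "dz": 0, "gripper": 1},
    {"rx": 0, "ry": 0, "rz": 0, "dx": 0, "dy": 0, "dz": 0, "gripper": 1}
  ]
}}

```text
time: 4.15
tool_pos: [0.5057, 0.4286, 0.0446]
eef_rot: [-1.248, 1.571, -3.04]
contact_force: [-1.0, 0.0, 0.8]
gripper_width: 0.455
```

```bash
python3 -c "
from h import *
to([.505,.427,.19]); to([.4964,.0052,.19])"
```

```text
t 4.15 tcp [0.5057 0.4286 0.0446] F [-1.   0.   0.8] w 0.455
turn [-0.  0.  0.] shift cm [-14.54  -0.03   0.18]
t 4.15 tcp [0.5057 0.4286 0.0446] F [-1.   0.   0.8] w 0.455
turn [-0.  0.  0.] shift cm [-14.54   8.42  41.51]
```

>>> {"op": "step_arm", "data": {
  "increments": [
    {"rx": 0, "ry": 0, "rz": 0, "dx": -1.5, "dy": 0, "dz": 0, "gripper": 1},
    {"rx": 0, "ry": 0, "rz": 0, "dx": -3, "dy": 0, "dz": 0, "gripper": 1},
    {"rx": 0, "ry": 0, "rz": 0, "dx": -4, "dy": 0, "dz": 0, "gripper": 1},
    {"rx": 0, "ry": 0, "rz": 0, "dx": -4, "dy": 0, "dz": 0, "gripper": 1},
    {"rx": 0, "ry": 0, "rz": 0, "dx": -2, "dy": 0, "dz": 0, "gripper": 1}
  ]
}}

```text
time: 4.65
tool_pos: [0.5075, 0.4297, 0.1947]
eef_rot: [2.332, 1.564, 0.539]
contact_force: [0.1, 0.5, -0.5]
gripper_width: 0.456
```

>>> {"op": "step_arm", "data": {
  "increments": [
    {"rx": 0, "ry": 0, "rz": 0, "dx": 0, "dy": 0.5, "dz": 2, "gripper": 1},
    {"rx": 0, "ry": 0, "rz": 0, "dx": 0, "dy": 0.7, "dz": 3.5, "gripper": 1},
    {"rx": 0, "ry": 0, "rz": 0, "dx": 0, "dy": 0.7, "dz": 3.5, "gripper": 1},
    {"rx": 0, "ry": 0, "rz": 0, "dx": 0, "dy": 0.7, "dz": 3.5, "gripper": 1},
    {"rx": 0, "ry": 0, "rz": 0, "dx": 0, "dy": 0.7, "dz": 3.5, "gripper": 1}
  ]
}}

```text
time: 5.15
tool_pos: [0.5025, 0.264, 0.1905]
eef_rot: [1.944, 1.57, 0.152]
contact_force: [0.0, 0.1, -1.4]
gripper_width: 0.456
```

>>> {"op": "step_arm", "data": {
  "increments": [
    {"rx": 0, "ry": 0, "rz": 0, "dx": 0, "dy": 0.7, "dz": 3.5, "gripper": 1},
    {"rx": 0, "ry": 0, "rz": 0, "dx": 0, "dy": 0.7, "dz": 3.5, "gripper": 1},
    {"rx": 0, "ry": 0, "rz": 0, "dx": 0, "dy": 0.7, "dz": 3.5, "gripper": 1},
    {"rx": 0, "ry": 0, "rz": 0, "dx": 0, "dy": 0.7, "dz": 3.5, "gripper": 1},
    {"rx": 0, "ry": 0, "rz": 0, "dx": 0, "dy": 0.7, "dz": 3.5, "gripper": 1}
  ]
}}

```text
time: 5.65
tool_pos: [0.4983, 0.0855, 0.1905]
eef_rot: [1.666, 1.569, -0.126]
contact_force: [0.6, 0.4, -0.9]
gripper_width: 0.453
```

>>> {"op": "step_arm", "data": {
  "increments": [
    {"rx": 0, "ry": 0, "rz": 0, "dx": 0, "dy": 0.7, "dz": 3.5, "gripper": 1},
    {"rx": 0, "ry": 0, "rz": 0, "dx": 0, "dy": 0.6, "dz": 3, "gripper": 1},
    {"rx": 0, "ry": 0, "rz": 0, "dx": 0, "dy": 0.3, "dz": 1.5, "gripper": 1},
    {"rx": 0, "ry": 0, "rz": 0, "dx": 0, "dy": 0, "dz": 0, "gripper": 1},
    {"rx": 0, "ry": 0, "rz": 0, "dx": 0, "dy": 0, "dz": 0, "gripper": 1}
  ]
}}

```text
time: 6.15
tool_pos: [0.4963, 0.0055, 0.1901]
eef_rot: [2.332, 1.57, 0.538]
contact_force: [-1.0, -0.3, -2.0]
gripper_width: 0.45
```

```bash
python3 -c "
from h import *
to([.4964,.0052,.0535])
look('pics/w2.png',[[.4964,.0052,.028],[.5119,.0715,.028],[.4817,-.0609,.028]])"
```

```text
t 6.15 tcp [0.4963 0.0055 0.1901] F [-1.  -0.3 -2. ] w 0.45
turn [-0.001 -0.001 -0.001] shift cm [13.66  0.    0.03]
[317.7 216.9]
[318.3 131.2]
[317.9 292.8]
```

View pics/w2.png

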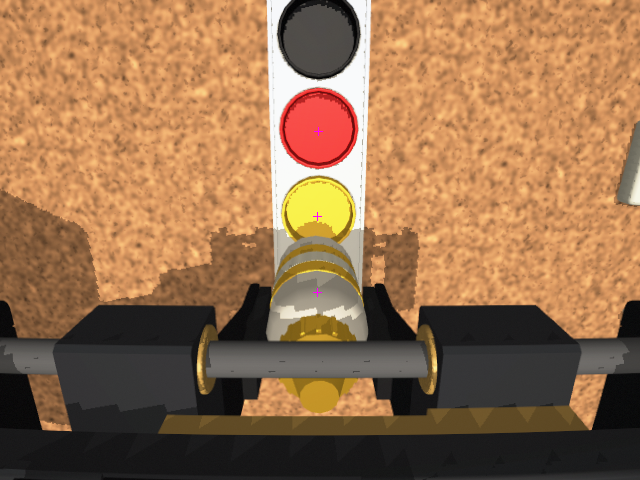

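The view shows the bottle held upright above the yellow cup, with the cup centres 2–3 px from prediction (about 2 mm). The clearance is 8 mm, so I'll lower it.

>>> {"op": "step_arm", "data": {
  "increments": [
    {"rx": 0, "ry": 0, "rz": 0, "dx": 3, "dy": 0, "dz": 0, "gripper": 1},
    {"rx": 0, "ry": 0, "rz": 0, "dx": 4, "dy": 0, "dz": 0, "gripper": 1},
    {"rx": 0, "ry": 0, "rz": 0, "dx": 3, "dy": 0, "dz": 0, "gripper": 1},
    {"rx": 0, "ry": 0, "rz": 0, "dx": 1, "dy": 0, "dz": 0, "gripper": 1},
    {"rx": 0, "ry": 0, "rz": 0, "dx": 1, "dy": 0, "dz": 0, "gripper": 1}
  ]
}}

```text
time: 6.7
tool_pos: [0.4965, 0.0063, 0.0691]
eef_rot: [-2.022, 1.571, 2.47]
contact_force: [-0.2, 0.6, -0.9]
gripper_width: 0.457
```

>>> {"op": "step_arm", "data": {
  "increments": [
    {"rx": 0, "ry": 0, "rz": 0, "dx": 0.5, "dy": 0, "dz": 0, "gripper": 1},
    {"rx": 0, "ry": 0, "rz": 0, "dx": 0.5, "dy": 0, "dz": 0, "gripper": 1},
    {"rx": 0, "ry": 0, "rz": 0, "dx": 0.4, "dy": 0, "dz": 0, "gripper": 1},
    {"rx": 0, "ry": 0, "rz": 0, "dx": 0.2, "dy": 0, "dz": 0, "gripper": 1},
    {"rx": 0, "ry": 0, "rz": 0, "dx": 0, "dy": 0, "dz": 0, "gripper": 1}
  ]
}}

```text
time: 7.2
tool_pos: [0.4965, 0.0052, 0.0537]
eef_rot: [1.585, 1.57, -0.208]
contact_force: [0.3, 0.4, 0.2]
gripper_width: 0.453
```

```bash
python3 -c "
from h import *
to([.4964,.0052,.0535])"
```

```text
t 7.2 tcp [0.4965 0.0052 0.0537] F [0.3 0.4 0.2] w 0.453
turn [-0. -0. -0.] shift cm [ 0.02 -0.01  0.01]
```

>>> {"op": "step_arm", "data": {
  "increments": [
    {"rx": 0, "ry": 0, "rz": 0, "dx": 0.05, "dy": 0, "dz": 0, "gripper": 1},
    {"rx": 0, "ry": 0, "rz": 0, "dx": 0, "dy": 0, "dz": 0, "gripper": -1},
    {"rx": 0, "ry": 0, "rz": 0, "dx": 0, "dy": 0, "dz": 0, "gripper": -1},
    {"rx": 0, "ry": 0, "rz": 0, "dx": 0, "dy": 0, "dz": 0, "gripper": -1},
    {"rx": 0, "ry": 0, "rz": 0, "dx": 0, "dy": 0, "dz": 0, "gripper": -1}
  ]
}}

```text
time: 7.7
tool_pos: [0.4965, 0.0053, 0.0532]
eef_rot: [1.59, 1.57, -0.203]
contact_force: [0.6, -0.0, 0.1]
gripper_width: 0.735
```

>>> {"op": "step_arm", "data": {
  "increments": [
    {"rx": 0, "ry": 0, "rz": 0, "dx": -1, "dy": 0, "dz": 0, "gripper": -1},
    {"rx": 0, "ry": 0, "rz": 0, "dx": -4, "dy": 0, "dz": 0, "gripper": -1},
    {"rx": 0, "ry": 0, "rz": 0, "dx": -4, "dy": 0, "dz": 0, "gripper": -1},
    {"rx": 0, "ry": 0, "rz": 0, "dx": -3, "dy": 0, "dz": 0, "gripper": -1},
    {"rx": 0, "ry": 0, "rz": 0, "dx": -2, "dy": 0, "dz": 0, "gripper": -1}
  ]
}}

```text
time: 8.2
tool_pos: [0.4972, 0.0052, 0.1962]
eef_rot: [1.579, 1.567, -0.214]
contact_force: [0.1, -0.9, -0.4]
gripper_width: 0.995
```

```bash
python3 -c "
from h import *
to([.493,-.287,.19])
im=imaging.grab_frame('side')[:,:,::-1]
cv2.imwrite('pics/s1.png',cv2.resize(im[145:395,190:480],None,fx=2,fy=2))"
```

```text
t 8.2 tcp [0.4972 0.0052 0.1962] F [ 0.1 -0.9 -0.4] w 0.995
turn [ 0.    -0.    -0.004] shift cm [ 0.65  6.02 28.6 ]
```

View pics/s1.png

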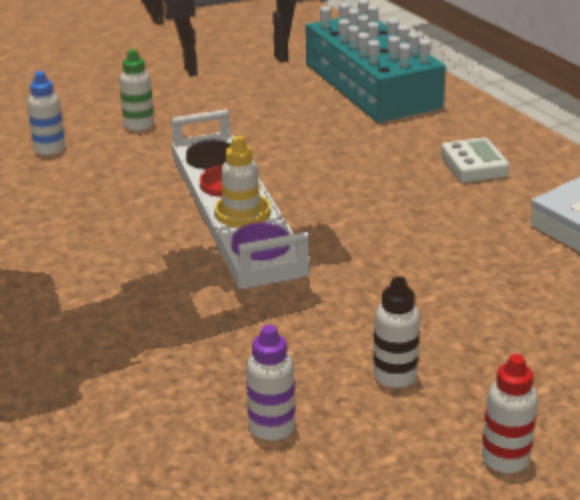

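Yellow stands upright in its cup. Next is black.

>>> {"op": "step_arm", "data": {
  "increments": [
    {"rx": 0, "ry": 0, "rz": 0, "dx": 0, "dy": 0.7, "dz": 3.5, "gripper": -1},
    {"rx": 0, "ry": 0, "rz": 0, "dx": 0, "dy": 0.8, "dz": 4, "gripper": -1},
    {"rx": 0, "ry": 0, "rz": 0, "dx": 0, "dy": 0.8, "dz": 4, "gripper": -1},
    {"rx": 0, "ry": 0, "rz": 0, "dx": 0, "dy": 0.8, "dz": 4, "gripper": -1},
    {"rx": 0, "ry": 0, "rz": 0, "dx": 0, "dy": 0.8, "dz": 4, "gripper": -1}
  ]
}}

```text
time: 8.75
tool_pos: [0.4909, -0.1948, 0.193]
eef_rot: [-2.284, 1.57, 2.206]
contact_force: [0.7, 0.4, -0.4]
gripper_width: 1.0
```

>>> {"op": "step_arm", "data": {
  "increments": [
    {"rx": 0, "ry": 0, "rz": 0, "dx": 0, "dy": 0.8, "dz": 4, "gripper": -1},
    {"rx": 0, "ry": 0, "rz": 0, "dx": 0, "dy": 0.8, "dz": 3.5, "gripper": -1},
    {"rx": 0, "ry": 0, "rz": 0, "dx": 0, "dy": 0.5, "dz": 1.6, "gripper": -1},
    {"rx": 0, "ry": 0, "rz": 0, "dx": 1, "dy": 0, "dz": 0, "gripper": -1},
    {"rx": 0, "ry": 0, "rz": 0, "dx": 3, "dy": 0, "dz": 0, "gripper": -1}
  ]
}}

```text
time: 9.25
tool_pos: [0.4932, -0.287, 0.1544]
eef_rot: [1.236, 1.566, -0.557]
contact_force: [-0.2, 0.2, -0.3]
gripper_width: 0.999
```

```bash
python3 -c "
from h import *
to([.493,-.287,.04])"
```

```text
t 9.25 tcp [ 0.4932 -0.287   0.1544] F [-0.2  0.2 -0.3] w 0.999
turn [-0.     0.002 -0.005] shift cm [11.44 -0.08 -0.02]
```

>>> {"op": "step_arm", "data": {
  "increments": [
    {"rx": 0, "ry": 0, "rz": 0, "dx": 3.5, "dy": 0, "dz": 0, "gripper": -1},
    {"rx": 0, "ry": 0, "rz": 0, "dx": 3.5, "dy": 0, "dz": 0, "gripper": -1},
    {"rx": 0, "ry": 0, "rz": 0, "dx": 3, "dy": 0, "dz": 0, "gripper": -1},
    {"rx": 0, "ry": 0, "rz": 0, "dx": 1.2, "dy": 0, "dz": 0, "gripper": -1},
    {"rx": 0, "ry": 0, "rz": 0, "dx": 0, "dy": 0, "dz": 0, "gripper": -1}
  ]
}}

```text
time: 9.75
tool_pos: [0.4906, -0.2841, 0.0392]
eef_rot: [-2.12, 1.565, 2.372]
contact_force: [0.4, 0.6, 0.9]
gripper_width: 1.004
```

>>> {"op": "step_arm", "data": {
  "increments": [
    {"rx": 0, "ry": 0, "rz": 0, "dx": 0, "dy": 0, "dz": 0, "gripper": 1},
    {"rx": 0, "ry": 0, "rz": 0, "dx": 0, "dy": 0, "dz": 0, "gripper": 1},
    {"rx": 0, "ry": 0, "rz": 0, "dx": 0, "dy": 0, "dz": 0, "gripper": 1},
    {"rx": 0, "ry": 0, "rz": 0, "dx": 0, "dy": 0, "dz": 0, "gripper": 1},
    {"rx": 0, "ry": 0, "rz": 0, "dx": 0, "dy": 0, "dz": 0, "gripper": 1}
  ]
}}

```text
time: 10.25
tool_pos: [0.4921, -0.2872, 0.0418]
eef_rot: [1.087, 1.57, -0.706]
contact_force: [-0.1, -0.6, 0.1]
gripper_width: 0.634
```

>>> {"op": "step_arm", "data": {
  "increments": [
    {"rx": 0, "ry": 0, "rz": 0, "dx": 0, "dy": 0, "dz": 0, "gripper": 1},
    {"rx": 0, "ry": 0, "rz": 0, "dx": 0, "dy": 0, "dz": 0, "gripper": 1},
    {"rx": 0, "ry": 0, "rz": 0, "dx": 0, "dy": 0, "dz": 0, "gripper": 1}
  ]
}}

```text
time: 10.55
tool_pos: [0.4921, -0.2871, 0.0412]
eef_rot: [1.114, 1.57, -0.679]
contact_force: [-0.1, -0.3, 1.2]
gripper_width: 0.45
```

```bash
python3 -c "
from h import *
to([.5266,.1377,.19])"
```

```text
t 10.55 tcp [ 0.4921 -0.2871  0.0412] F [-0.1 -0.3  1.2] w 0.45
turn [-0.     0.    -0.001] shift cm [-14.9   -5.98 -42.19]
```

>>> {"op": "step_arm", "data": {
  "increments": [
    {"rx": 0, "ry": 0, "rz": 0, "dx": -1, "dy": 0, "dz": 0, "gripper": 1},
    {"rx": 0, "ry": 0, "rz": 0, "dx": -3.4, "dy": 0, "dz": 0, "gripper": 1},
    {"rx": 0, "ry": 0, "rz": 0, "dx": -4, "dy": 0, "dz": 0, "gripper": 1},
    {"rx": 0, "ry": 0, "rz": 0, "dx": -4, "dy": 0, "dz": 0, "gripper": 1},
    {"rx": 0, "ry": 0, "rz": 0, "dx": -3, "dy": 0, "dz": 0, "gripper": 1}
  ]
}}

```text
time: 11.05
tool_pos: [0.4921, -0.287, 0.198]
eef_rot: [1.055, 1.569, -0.738]
contact_force: [0.8, -0.7, -1.0]
gripper_width: 0.455
```

>>> {"op": "step_arm", "data": {
  "increments": [
    {"rx": 0, "ry": 0, "rz": 0, "dx": 0, "dy": -0.3, "dz": -2.2, "gripper": 1},
    {"rx": 0, "ry": 0, "rz": 0, "dx": 0, "dy": -0.54, "dz": -3.8, "gripper": 1},
    {"rx": 0, "ry": 0, "rz": 0, "dx": 0, "dy": -0.54, "dz": -3.8, "gripper": 1},
    {"rx": 0, "ry": 0, "rz": 0, "dx": 0, "dy": -0.54, "dz": -3.8, "gripper": 1},
    {"rx": 0, "ry": 0, "rz": 0, "dx": 0, "dy": -0.54, "dz": -3.8, "gripper": 1}
  ]
}}

```text
time: 11.55
tool_pos: [0.5057, -0.1102, 0.1955]
eef_rot: [-1.945, 1.571, 2.545]
contact_force: [0.9, -0.6, -1.3]
gripper_width: 0.452
```

>>> {"op": "step_arm", "data": {
  "increments": [
    {"rx": 0, "ry": 0, "rz": 0, "dx": 0, "dy": -0.54, "dz": -3.8, "gripper": 1},
    {"rx": 0, "ry": 0, "rz": 0, "dx": 0, "dy": -0.54, "dz": -3.8, "gripper": 1},
    {"rx": 0, "ry": 0, "rz": 0, "dx": 0, "dy": -0.54, "dz": -3.8, "gripper": 1},
    {"rx": 0, "ry": 0, "rz": 0, "dx": 0, "dy": -0.54, "dz": -3.8, "gripper": 1},
    {"rx": 0, "ry": 0, "rz": 0, "dx": 0, "dy": -0.54, "dz": -3.8, "gripper": 1}
  ]
}}

```text
time: 12.05
tool_pos: [0.5212, 0.0811, 0.1955]
eef_rot: [-1.062, 1.571, -2.855]
contact_force: [1.2, -0.8, -1.3]
gripper_width: 0.453
```

>>> {"op": "step_arm", "data": {
  "increments": [
    {"rx": 0, "ry": 0, "rz": 0, "dx": 0, "dy": -0.54, "dz": -3.8, "gripper": 1},
    {"rx": 0, "ry": 0, "rz": 0, "dx": 0, "dy": -0.3, "dz": -2, "gripper": 1},
    {"rx": 0, "ry": 0, "rz": 0, "dx": 0, "dy": 0, "dz": 0, "gripper": 1},
    {"rx": 0, "ry": 0, "rz": 0, "dx": 0, "dy": 0, "dz": 0, "gripper": 1},
    {"rx": 0, "ry": 0, "rz": 0, "dx": 0, "dy": 0, "dz": 0, "gripper": 1}
  ]
}}

```text
time: 12.55
tool_pos: [0.526, 0.1371, 0.1951]
eef_rot: [-0.576, 1.57, -2.369]
contact_force: [0.2, 0.2, -1.7]
gripper_width: 0.453
```

```bash
python3 -c "
from h import *
to([.5266,.1377,.0498])"
```

```text
t 12.55 tcp [0.526  0.1371 0.1951] F [ 0.2  0.2 -1.7] w 0.453
turn [-0.001  0.001  0.   ] shift cm [14.53  0.05 -0.08]
```

>>> {"op": "step_arm", "data": {
  "increments": [
    {"rx": 0, "ry": 0, "rz": 0, "dx": 3, "dy": 0, "dz": 0, "gripper": 1},
    {"rx": 0, "ry": 0, "rz": 0, "dx": 4, "dy": 0, "dz": 0, "gripper": 1},
    {"rx": 0, "ry": 0, "rz": 0, "dx": 3.5, "dy": 0, "dz": 0, "gripper": 1},
    {"rx": 0, "ry": 0, "rz": 0, "dx": 1.4, "dy": 0, "dz": 0, "gripper": 1},
    {"rx": 0, "ry": 0, "rz": 0, "dx": 1, "dy": 0, "dz": 0, "gripper": 1}
  ]
}}

```text
time: 13.05
tool_pos: [0.5256, 0.1365, 0.0645]
eef_rot: [-1.236, 1.568, -3.031]
contact_force: [0.1, -0.4, 0.1]
gripper_width: 0.453
```

>>> {"op": "step_arm", "data": {
  "increments": [
    {"rx": 0, "ry": 0, "rz": 0, "dx": 0.6, "dy": 0, "dz": 0, "gripper": 1},
    {"rx": 0, "ry": 0, "rz": 0, "dx": 0.5, "dy": 0, "dz": 0, "gripper": 1},
    {"rx": 0, "ry": 0, "rz": 0, "dx": 0.3, "dy": 0, "dz": 0, "gripper": 1},
    {"rx": 0, "ry": 0, "rz": 0, "dx": 0.2, "dy": 0, "dz": 0, "gripper": 1},
    {"rx": 0, "ry": 0, "rz": 0, "dx": 0, "dy": 0, "dz": 0, "gripper": 1}
  ]
}}

```text
time: 13.55
tool_pos: [0.5265, 0.138, 0.0504]
eef_rot: [1.809, 1.57, 0.016]
contact_force: [0.3, 0.4, -0.6]
gripper_width: 0.452
```

```bash
python3 -c "
from h import *
to([.5266,.1377,.0498])"
```

```text
t 13.55 tcp [0.5265 0.138  0.0504] F [ 0.3  0.4 -0.6] w 0.452
turn [ 0.    -0.    -0.001] shift cm [0.06 0.02 0.03]
```

>>> {"op": "step_arm", "data": {
  "increments": [
    {"rx": 0, "ry": 0, "rz": 0, "dx": 0.06, "dy": 0, "dz": 0, "gripper": 1},
    {"rx": 0, "ry": 0, "rz": 0, "dx": 0, "dy": 0, "dz": 0, "gripper": -1},
    {"rx": 0, "ry": 0, "rz": 0, "dx": 0, "dy": 0, "dz": 0, "gripper": -1},
    {"rx": 0, "ry": 0, "rz": 0, "dx": 0, "dy": 0, "dz": 0, "gripper": -1},
    {"rx": 0, "ry": 0, "rz": 0, "dx": 0, "dy": 0, "dz": 0, "gripper": -1}
  ]
}}

```text
time: 14.05
tool_pos: [0.5264, 0.138, 0.0496]
eef_rot: [1.79, 1.57, -0.003]
contact_force: [0.3, -0.6, -0.8]
gripper_width: 0.726
```

>>> {"op": "step_arm", "data": {
  "increments": [
    {"rx": 0, "ry": 0, "rz": 0, "dx": -1, "dy": 0, "dz": 0, "gripper": -1},
    {"rx": 0, "ry": 0, "rz": 0, "dx": -4, "dy": 0, "dz": 0, "gripper": -1},
    {"rx": 0, "ry": 0, "rz": 0, "dx": -4, "dy": 0, "dz": 0, "gripper": -1},
    {"rx": 0, "ry": 0, "rz": 0, "dx": -3, "dy": 0, "dz": 0, "gripper": -1},
    {"rx": 0, "ry": 0, "rz": 0, "dx": -2, "dy": 0, "dz": 0, "gripper": -1}
  ]
}}

```text
time: 14.55
tool_pos: [0.5273, 0.1381, 0.1928]
eef_rot: [1.853, 1.566, 0.061]
contact_force: [1.6, -0.5, -0.2]
gripper_width: 0.999
```

```bash
python3 -c "
from h import *
to([.5073,-.4237,.19])
im=imaging.grab_frame('side')[:,:,::-1]
cv2.imwrite('pics/s2.png',cv2.resize(im[145:395,190:480],None,fx=2,fy=2))"
```

```text
t 14.55 tcp [0.5273 0.1381 0.1928] F [ 1.6 -0.5 -0.2] w 0.999
turn [ 0.    -0.001 -0.004] shift cm [ 0.26 10.42 55.24]
```

View pics/s2.png

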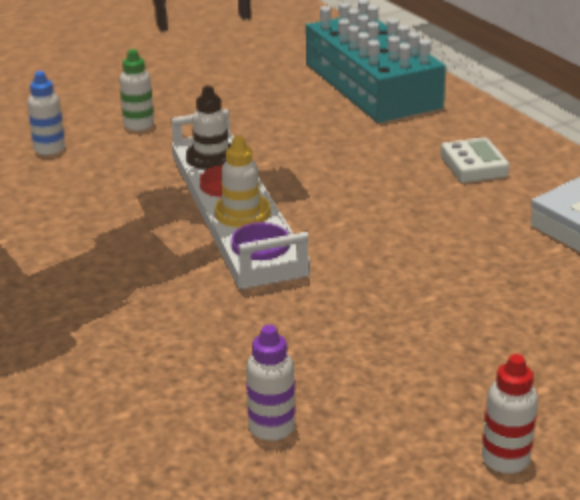

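Black is in. Next is red.

>>> {"op": "step_arm", "data": {
  "increments": [
    {"rx": 0, "ry": 0, "rz": 0, "dx": 0, "dy": 0.4, "dz": 2.3, "gripper": -1},
    {"rx": 0, "ry": 0, "rz": 0, "dx": 0, "dy": 0.8, "dz": 4.2, "gripper": -1},
    {"rx": 0, "ry": 0, "rz": 0, "dx": 0, "dy": 0.8, "dz": 4.2, "gripper": -1},
    {"rx": 0, "ry": 0, "rz": 0, "dx": 0, "dy": 0.8, "dz": 4.2, "gripper": -1},
    {"rx": 0, "ry": 0, "rz": 0, "dx": 0, "dy": 0.8, "dz": 4.2, "gripper": -1}
  ]
}}

```text
time: 15.1
tool_pos: [0.5188, -0.0576, 0.1895]
eef_rot: [-2.081, 1.571, 2.41]
contact_force: [0.9, 0.3, 0.0]
gripper_width: 1.001
```

>>> {"op": "step_arm", "data": {
  "increments": [
    {"rx": 0, "ry": 0, "rz": 0, "dx": 0, "dy": 0.8, "dz": 4.2, "gripper": -1},
    {"rx": 0, "ry": 0, "rz": 0, "dx": 0, "dy": 0.8, "dz": 4.2, "gripper": -1},
    {"rx": 0, "ry": 0, "rz": 0, "dx": 0, "dy": 0.8, "dz": 4.2, "gripper": -1},
    {"rx": 0, "ry": 0, "rz": 0, "dx": 0, "dy": 0.8, "dz": 4.2, "gripper": -1},
    {"rx": 0, "ry": 0, "rz": 0, "dx": 0, "dy": 0.8, "dz": 4.2, "gripper": -1}
  ]
}}

```text
time: 15.6
tool_pos: [0.5115, -0.2715, 0.1894]
eef_rot: [-2.308, 1.57, 2.182]
contact_force: [0.3, -0.5, -0.7]
gripper_width: 1.002
```

>>> {"op": "step_arm", "data": {
  "increments": [
    {"rx": 0, "ry": 0, "rz": 0, "dx": 0, "dy": 0.8, "dz": 4.2, "gripper": -1},
    {"rx": 0, "ry": 0, "rz": 0, "dx": 0, "dy": 0.8, "dz": 4.2, "gripper": -1},
    {"rx": 0, "ry": 0, "rz": 0, "dx": 0, "dy": 0.8, "dz": 4.2, "gripper": -1},
    {"rx": 0, "ry": 0, "rz": 0, "dx": 0, "dy": 0.5, "dz": 2.6, "gripper": -1},
    {"rx": 0, "ry": 0, "rz": 0, "dx": 0, "dy": 0, "dz": 0, "gripper": -1}
  ]
}}

```text
time: 16.1
tool_pos: [0.5062, -0.4291, 0.1891]
eef_rot: [0.565, 1.568, -1.232]
contact_force: [0.1, -0.2, 0.0]
gripper_width: 0.999
```

```bash
python3 -c "
from h import *
to([.5073,-.4237,.04])"
```

```text
t 16.1 tcp [ 0.5062 -0.4291  0.1891] F [ 0.1 -0.2  0. ] w 0.999
turn [-0.004  0.002 -0.001] shift cm [14.91 -0.04 -0.58]
```

>>> {"op": "step_arm", "data": {
  "increments": [
    {"rx": 0, "ry": 0, "rz": 0, "dx": 2, "dy": 0, "dz": 0, "gripper": -1},
    {"rx": 0, "ry": 0, "rz": 0, "dx": 3.5, "dy": 0, "dz": 0, "gripper": -1},
    {"rx": 0, "ry": 0, "rz": 0, "dx": 3.5, "dy": 0, "dz": 0, "gripper": -1},
    {"rx": 0, "ry": 0, "rz": 0, "dx": 3.5, "dy": 0, "dz": 0, "gripper": -1},
    {"rx": 0, "ry": 0, "rz": 0, "dx": 2.3, "dy": 0, "dz": 0, "gripper": -1}
  ]
}}

```text
time: 16.6
tool_pos: [0.5057, -0.4218, 0.0387]
eef_rot: [-2.265, 1.566, 2.226]
contact_force: [-0.4, -0.1, -0.6]
gripper_width: 1.001
```

>>> {"op": "step_arm", "data": {
  "increments": [
    {"rx": 0, "ry": 0, "rz": 0, "dx": 0, "dy": 0, "dz": 0, "gripper": -1},
    {"rx": 0, "ry": 0, "rz": 0, "dx": 0, "dy": 0, "dz": 0, "gripper": -1}
  ]
}}

```text
time: 16.8
tool_pos: [0.507, -0.4237, 0.0415]
eef_rot: [-2.369, 1.57, 2.122]
contact_force: [0.4, -0.8, 0.2]
gripper_width: 0.999
```

```bash
python3 -c "
from h import *
to([.5073,-.4237,.04])"
```

```text
t 16.8 tcp [ 0.507  -0.4237  0.0415] F [ 0.4 -0.8  0.2] w 0.999
turn [ 0.001 -0.001  0.001] shift cm [ 0.15  0.03 -0.01]
```

>>> {"op": "step_arm", "data": {
  "increments": [
    {"rx": 0, "ry": 0, "rz": 0, "dx": 0, "dy": 0, "dz": 0, "gripper": 1},
    {"rx": 0, "ry": 0, "rz": 0, "dx": 0, "dy": 0, "dz": 0, "gripper": 1},
    {"rx": 0, "ry": 0, "rz": 0, "dx": 0, "dy": 0, "dz": 0, "gripper": 1},
    {"rx": 0, "ry": 0, "rz": 0, "dx": 0, "dy": 0, "dz": 0, "gripper": 1},
    {"rx": 0, "ry": 0, "rz": 0, "dx": 0, "dy": 0, "dz": 0, "gripper": 1}
  ]
}}

```text
time: 17.3
tool_pos: [0.507, -0.4247, 0.0419]
eef_rot: [0.916, 1.57, -0.877]
contact_force: [-0.3, 0.2, 0.1]
gripper_width: 0.636
```

>>> {"op": "step_arm", "data": {
  "increments": [
    {"rx": 0, "ry": 0, "rz": 0, "dx": 0, "dy": 0, "dz": 0, "gripper": 1},
    {"rx": 0, "ry": 0, "rz": 0, "dx": 0, "dy": 0, "dz": 0, "gripper": 1},
    {"rx": 0, "ry": 0, "rz": 0, "dx": 0, "dy": 0, "dz": 0, "gripper": 1},
    {"rx": 0, "ry": 0, "rz": 0, "dx": 0, "dy": 0, "dz": 0, "gripper": 1}
  ]
}}

```text
time: 17.7
tool_pos: [0.5071, -0.4247, 0.0415]
eef_rot: [1.162, 1.57, -0.631]
contact_force: [0.9, -0.7, -0.4]
gripper_width: 0.45
```

```bash
python3 -c "
from h import *
to([.5119,.0715,.20])"
```

```text
t 17.7 tcp [ 0.5071 -0.4247  0.0415] F [ 0.9 -0.7 -0.4] w 0.45
turn [-0.  0. -0.] shift cm [-15.86 -10.45 -48.5 ]
```

>>> {"op": "step_arm", "data": {
  "increments": [
    {"rx": 0, "ry": 0, "rz": 0, "dx": -1.4, "dy": 0, "dz": 0, "gripper": 1},
    {"rx": 0, "ry": 0, "rz": 0, "dx": -3.4, "dy": 0, "dz": 0, "gripper": 1},
    {"rx": 0, "ry": 0, "rz": 0, "dx": -4, "dy": 0, "dz": 0, "gripper": 1},
    {"rx": 0, "ry": 0, "rz": 0, "dx": -4, "dy": 0, "dz": 0, "gripper": 1},
    {"rx": 0, "ry": 0, "rz": 0, "dx": -3, "dy": 0, "dz": 0, "gripper": 1}
  ]
}}

```text
time: 18.2
tool_pos: [0.5072, -0.4249, 0.203]
eef_rot: [0.886, 1.568, -0.906]
contact_force: [0.5, -1.0, -1.5]
gripper_width: 0.452
```

>>> {"op": "step_arm", "data": {
  "increments": [
    {"rx": 0, "ry": 0, "rz": 0, "dx": 0, "dy": -0.4, "dz": -2.3, "gripper": 1},
    {"rx": 0, "ry": 0, "rz": 0, "dx": 0, "dy": -0.87, "dz": -4, "gripper": 1},
    {"rx": 0, "ry": 0, "rz": 0, "dx": 0, "dy": -0.87, "dz": -4, "gripper": 1},
    {"rx": 0, "ry": 0, "rz": 0, "dx": 0, "dy": -0.87, "dz": -4, "gripper": 1},
    {"rx": 0, "ry": 0, "rz": 0, "dx": 0, "dy": -0.87, "dz": -4, "gripper": 1}
  ]
}}

```text
time: 18.7
tool_pos: [0.5088, -0.2359, 0.2002]
eef_rot: [1.256, 1.571, -0.537]
contact_force: [-0.3, -0.7, -1.1]
gripper_width: 0.456
```

>>> {"op": "step_arm", "data": {
  "increments": [
    {"rx": 0, "ry": 0, "rz": 0, "dx": 0, "dy": -0.87, "dz": -4, "gripper": 1},
    {"rx": 0, "ry": 0, "rz": 0, "dx": 0, "dy": -0.87, "dz": -4, "gripper": 1},
    {"rx": 0, "ry": 0, "rz": 0, "dx": 0, "dy": -0.87, "dz": -4, "gripper": 1},
    {"rx": 0, "ry": 0, "rz": 0, "dx": 0, "dy": -0.87, "dz": -4, "gripper": 1},
    {"rx": 0, "ry": 0, "rz": 0, "dx": 0, "dy": -0.87, "dz": -4, "gripper": 1}
  ]
}}

```text
time: 19.2
tool_pos: [0.5105, -0.0312, 0.2003]
eef_rot: [1.312, 1.57, -0.481]
contact_force: [0.7, 0.5, -0.5]
gripper_width: 0.452
```

>>> {"op": "step_arm", "data": {
  "increments": [
    {"rx": 0, "ry": 0, "rz": 0, "dx": 0, "dy": -0.87, "dz": -4, "gripper": 1},
    {"rx": 0, "ry": 0, "rz": 0, "dx": 0, "dy": -0.87, "dz": -4, "gripper": 1},
    {"rx": 0, "ry": 0, "rz": 0, "dx": 0, "dy": -0.48, "dz": -2.2, "gripper": 1},
    {"rx": 0, "ry": 0, "rz": 0, "dx": 0, "dy": 0, "dz": 0, "gripper": 1},
    {"rx": 0, "ry": 0, "rz": 0, "dx": 0, "dy": 0, "dz": 0, "gripper": 1}
  ]
}}

```text
time: 19.7
tool_pos: [0.5116, 0.0716, 0.2]
eef_rot: [0.763, 1.57, -1.029]
contact_force: [-0.0, -0.6, -0.8]
gripper_width: 0.452
```

```bash
python3 -c "
from h import *
to([.5119,.0715,.05])"
```

```text
t 19.7 tcp [0.5116 0.0716 0.2   ] F [-0.  -0.6 -0.8] w 0.452
turn [ 0.002  0.001 -0.001] shift cm [15.    0.02 -0.  ]
```

>>> {"op": "step_arm", "data": {
  "increments": [
    {"rx": 0, "ry": 0, "rz": 0, "dx": 3, "dy": 0, "dz": 0, "gripper": 1},
    {"rx": 0, "ry": 0, "rz": 0, "dx": 4, "dy": 0, "dz": 0, "gripper": 1},
    {"rx": 0, "ry": 0, "rz": 0, "dx": 3.5, "dy": 0, "dz": 0, "gripper": 1},
    {"rx": 0, "ry": 0, "rz": 0, "dx": 1.8, "dy": 0, "dz": 0, "gripper": 1},
    {"rx": 0, "ry": 0, "rz": 0, "dx": 1, "dy": 0, "dz": 0, "gripper": 1}
  ]
}}

```text
time: 20.2
tool_pos: [0.511, 0.07, 0.0649]
eef_rot: [-1.31, 1.568, -3.105]
contact_force: [-0.2, -0.2, -1.4]
gripper_width: 0.458
```

>>> {"op": "step_arm", "data": {
  "increments": [
    {"rx": 0, "ry": 0, "rz": 0, "dx": 0.6, "dy": 0, "dz": 0, "gripper": 1},
    {"rx": 0, "ry": 0, "rz": 0, "dx": 0.5, "dy": 0, "dz": 0, "gripper": 1},
    {"rx": 0, "ry": 0, "rz": 0, "dx": 0.3, "dy": 0, "dz": 0, "gripper": 1},
    {"rx": 0, "ry": 0, "rz": 0, "dx": 0.2, "dy": 0, "dz": 0, "gripper": 1},
    {"rx": 0, "ry": 0, "rz": 0, "dx": 0.05, "dy": 0, "dz": 0, "gripper": 1}
  ]
}}

```text
time: 20.7
tool_pos: [0.5121, 0.0716, 0.0503]
eef_rot: [1.69, 1.57, -0.102]
contact_force: [-0.5, 0.1, -1.1]
gripper_width: 0.453
```

```bash
python3 -c "
from h import *
to([.5119,.0715,.05])"
```

```text
t 20.7 tcp [0.5121 0.0716 0.0503] F [-0.5  0.1 -1.1] w 0.453
turn [ 0.    -0.    -0.001] shift cm [ 0.03 -0.02  0.01]
```

>>> {"op": "step_arm", "data": {
  "increments": [
    {"rx": 0, "ry": 0, "rz": 0, "dx": 0.02, "dy": 0, "dz": 0, "gripper": 1},
    {"rx": 0, "ry": 0, "rz": 0, "dx": 0, "dy": 0, "dz": 0, "gripper": -1},
    {"rx": 0, "ry": 0, "rz": 0, "dx": 0, "dy": 0, "dz": 0, "gripper": -1},
    {"rx": 0, "ry": 0, "rz": 0, "dx": 0, "dy": 0, "dz": 0, "gripper": -1},
    {"rx": 0, "ry": 0, "rz": 0, "dx": 0, "dy": 0, "dz": 0, "gripper": -1}
  ]
}}

```text
time: 21.2
tool_pos: [0.5119, 0.0716, 0.0499]
eef_rot: [1.699, 1.57, -0.093]
contact_force: [-0.6, 0.7, -0.1]
gripper_width: 0.732
```

>>> {"op": "step_arm", "data": {
  "increments": [
    {"rx": 0, "ry": 0, "rz": 0, "dx": -1, "dy": 0, "dz": 0, "gripper": -1},
    {"rx": 0, "ry": 0, "rz": 0, "dx": -4, "dy": 0, "dz": 0, "gripper": -1},
    {"rx": 0, "ry": 0, "rz": 0, "dx": -4, "dy": 0, "dz": 0, "gripper": -1},
    {"rx": 0, "ry": 0, "rz": 0, "dx": -3, "dy": 0, "dz": 0, "gripper": -1},
    {"rx": 0, "ry": 0, "rz": 0, "dx": -2, "dy": 0, "dz": 0, "gripper": -1}
  ]
}}

```text
time: 21.7
tool_pos: [0.5127, 0.0715, 0.193]
eef_rot: [1.719, 1.567, -0.074]
contact_force: [-0.1, 0.3, 0.2]
gripper_width: 0.997
```

```bash
python3 -c "
from h import *
to([.3635,-.29,.19])
im=imaging.grab_frame('side')[:,:,::-1]
cv2.imwrite('pics/s3.png',cv2.resize(im[145:395,190:480],None,fx=2,fy=2))"
```

```text
t 21.7 tcp [0.5127 0.0715 0.193 ] F [-0.1  0.3  0.2] w 0.997
turn [ 0.    -0.001 -0.004] shift cm [ 0.25 -6.6  38.55]
```

View pics/s3.png

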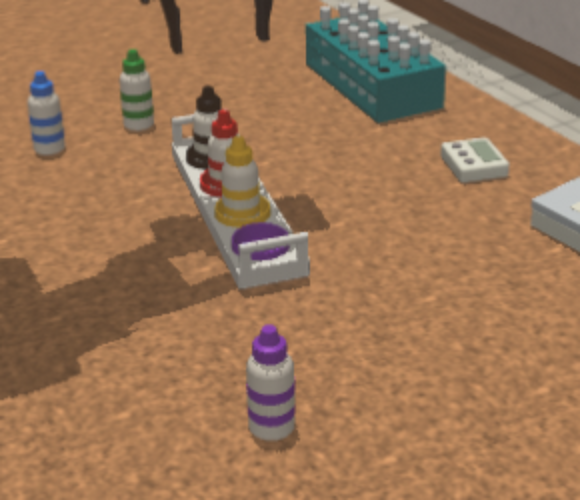

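Red is in. Violet is the last one.

>>> {"op": "step_arm", "data": {
  "increments": [
    {"rx": 0, "ry": 0, "rz": 0, "dx": 0, "dy": -0.35, "dz": 2, "gripper": -1},
    {"rx": 0, "ry": 0, "rz": 0, "dx": 0, "dy": -0.65, "dz": 3.8, "gripper": -1},
    {"rx": 0, "ry": 0, "rz": 0, "dx": 0, "dy": -0.65, "dz": 3.8, "gripper": -1},
    {"rx": 0, "ry": 0, "rz": 0, "dx": 0, "dy": -0.65, "dz": 3.8, "gripper": -1},
    {"rx": 0, "ry": 0, "rz": 0, "dx": 0, "dy": -0.65, "dz": 3.8, "gripper": -1}
  ]
}}

```text
time: 22.25
tool_pos: [0.4442, -0.0907, 0.1898]
eef_rot: [0.123, 1.571, -1.669]
contact_force: [0.9, -0.4, 0.3]
gripper_width: 0.998
```

>>> {"op": "step_arm", "data": {
  "increments": [
    {"rx": 0, "ry": 0, "rz": 0, "dx": 0, "dy": -0.65, "dz": 3.8, "gripper": -1},
    {"rx": 0, "ry": 0, "rz": 0, "dx": 0, "dy": -0.65, "dz": 3.8, "gripper": -1},
    {"rx": 0, "ry": 0, "rz": 0, "dx": 0, "dy": -0.65, "dz": 3.8, "gripper": -1},
    {"rx": 0, "ry": 0, "rz": 0, "dx": 0, "dy": -0.65, "dz": 3.8, "gripper": -1},
    {"rx": 0, "ry": 0, "rz": 0, "dx": 0, "dy": -0.65, "dz": 3.8, "gripper": -1}
  ]
}}

```text
time: 22.75
tool_pos: [0.3706, -0.2691, 0.1898]
eef_rot: [-2.782, 1.571, 1.708]
contact_force: [1.2, 0.3, 0.4]
gripper_width: 1.0
```

>>> {"op": "step_arm", "data": {
  "increments": [
    {"rx": 0, "ry": 0, "rz": 0, "dx": 0, "dy": -0.35, "dz": 2.4, "gripper": -1},
    {"rx": 0, "ry": 0, "rz": 0, "dx": 0, "dy": 0, "dz": 0, "gripper": -1},
    {"rx": 0, "ry": 0, "rz": 0, "dx": 0, "dy": 0, "dz": 0, "gripper": -1},
    {"rx": 0, "ry": 0, "rz": 0, "dx": 0, "dy": 0, "dz": 0, "gripper": -1}
  ]
}}

```text
time: 23.15
tool_pos: [0.3628, -0.2891, 0.1896]
eef_rot: [-2.473, 1.569, 2.019]
contact_force: [-0.0, -0.6, -0.7]
gripper_width: 1.005
```

```bash
python3 -c "
from h import *
to([.3635,-.29,.041])"
```

```text
t 23.15 tcp [ 0.3628 -0.2891  0.1896] F [-0.  -0.6 -0.7] w 1.005
turn [ 0.001 -0.001  0.001] shift cm [14.86  0.11  0.09]
```

>>> {"op": "step_arm", "data": {
  "increments": [
    {"rx": 0, "ry": 0, "rz": 0, "dx": 2, "dy": 0, "dz": 0, "gripper": -1},
    {"rx": 0, "ry": 0, "rz": 0, "dx": 3.5, "dy": 0, "dz": 0, "gripper": -1},
    {"rx": 0, "ry": 0, "rz": 0, "dx": 3.5, "dy": 0, "dz": 0, "gripper": -1},
    {"rx": 0, "ry": 0, "rz": 0, "dx": 3.5, "dy": 0, "dz": 0, "gripper": -1},
    {"rx": 0, "ry": 0, "rz": 0, "dx": 2.3, "dy": 0, "dz": 0, "gripper": -1}
  ]
}}

```text
time: 23.65
tool_pos: [0.3628, -0.2883, 0.04]
eef_rot: [-2.311, 1.568, 2.182]
contact_force: [0.1, -0.2, 0.5]
gripper_width: 0.996
```

>>> {"op": "step_arm", "data": {
  "increments": [
    {"rx": 0, "ry": 0, "rz": 0, "dx": 0, "dy": 0, "dz": 0, "gripper": -1},
    {"rx": 0, "ry": 0, "rz": 0, "dx": 0, "dy": 0, "dz": 0, "gripper": -1},
    {"rx": 0, "ry": 0, "rz": 0, "dx": 0, "dy": 0, "dz": 0, "gripper": 1},
    {"rx": 0, "ry": 0, "rz": 0, "dx": 0, "dy": 0, "dz": 0, "gripper": 1},
    {"rx": 0, "ry": 0, "rz": 0, "dx": 0, "dy": 0, "dz": 0, "gripper": 1}
  ]
}}

```text
time: 24.15
tool_pos: [0.3634, -0.2911, 0.0429]
eef_rot: [0.87, 1.568, -0.923]
contact_force: [-0.6, -0.1, 0.4]
gripper_width: 0.809
```

>>> {"op": "step_arm", "data": {
  "increments": [
    {"rx": 0, "ry": 0, "rz": 0, "dx": 0, "dy": 0, "dz": 0, "gripper": 1},
    {"rx": 0, "ry": 0, "rz": 0, "dx": 0, "dy": 0, "dz": 0, "gripper": 1},
    {"rx": 0, "ry": 0, "rz": 0, "dx": 0, "dy": 0, "dz": 0, "gripper": 1},
    {"rx": 0, "ry": 0, "rz": 0, "dx": 0, "dy": 0, "dz": 0, "gripper": 1},
    {"rx": 0, "ry": 0, "rz": 0, "dx": 0, "dy": 0, "dz": 0, "gripper": 1}
  ]
}}

```text
time: 24.65
tool_pos: [0.3628, -0.2906, 0.0418]
eef_rot: [-1.53, 1.571, 2.961]
contact_force: [0.4, -0.6, 1.5]
gripper_width: 0.453
```

```bash
python3 -c "
from h import *
to([.4817,-.0609,.195])"
```

```text
t 24.65 tcp [ 0.3628 -0.2906  0.0418] F [ 0.4 -0.6  1.5] w 0.453
turn [-0.  0.  0.] shift cm [-15.32   6.53 -25.03]
```

>>> {"op": "step_arm", "data": {
  "increments": [
    {"rx": 0, "ry": 0, "rz": 0, "dx": -1, "dy": 0, "dz": 0, "gripper": 1},
    {"rx": 0, "ry": 0, "rz": 0, "dx": -3.3, "dy": 0, "dz": 0, "gripper": 1},
    {"rx": 0, "ry": 0, "rz": 0, "dx": -4, "dy": 0, "dz": 0, "gripper": 1},
    {"rx": 0, "ry": 0, "rz": 0, "dx": -4, "dy": 0, "dz": 0, "gripper": 1},
    {"rx": 0, "ry": 0, "rz": 0, "dx": -3, "dy": 0, "dz": 0, "gripper": 1}
  ]
}}

```text
time: 25.15
tool_pos: [0.3631, -0.2906, 0.1975]
eef_rot: [0.893, 1.568, -0.9]
contact_force: [1.0, -0.3, -1.0]
gripper_width: 0.451
```

>>> {"op": "step_arm", "data": {
  "increments": [
    {"rx": 0, "ry": 0, "rz": 0, "dx": 0, "dy": 0.55, "dz": -2.2, "gripper": 1},
    {"rx": 0, "ry": 0, "rz": 0, "dx": 0, "dy": 0.92, "dz": -3.5, "gripper": 1},
    {"rx": 0, "ry": 0, "rz": 0, "dx": 0, "dy": 0.92, "dz": -3.5, "gripper": 1},
    {"rx": 0, "ry": 0, "rz": 0, "dx": 0, "dy": 0.92, "dz": -3.5, "gripper": 1},
    {"rx": 0, "ry": 0, "rz": 0, "dx": 0, "dy": 0.92, "dz": -3.5, "gripper": 1}
  ]
}}

```text
time: 25.65
tool_pos: [0.4399, -0.1404, 0.1953]
eef_rot: [1.732, 1.571, -0.062]
contact_force: [0.3, 0.8, 0.0]
gripper_width: 0.453
```

>>> {"op": "step_arm", "data": {
  "increments": [
    {"rx": 0, "ry": 0, "rz": 0, "dx": 0, "dy": 0.92, "dz": -3.5, "gripper": 1},
    {"rx": 0, "ry": 0, "rz": 0, "dx": 0, "dy": 0.92, "dz": -3.5, "gripper": 1},
    {"rx": 0, "ry": 0, "rz": 0, "dx": 0, "dy": 0.46, "dz": -1.8, "gripper": 1},
    {"rx": 0, "ry": 0, "rz": 0, "dx": 0, "dy": 0, "dz": 0, "gripper": 1},
    {"rx": 0, "ry": 0, "rz": 0, "dx": 0, "dy": 0, "dz": 0, "gripper": 1}
  ]
}}

```text
time: 26.15
tool_pos: [0.4812, -0.0609, 0.1949]
eef_rot: [-0.775, 1.57, -2.567]
contact_force: [0.7, -0.5, -1.2]
gripper_width: 0.454
```

```bash
python3 -c "
from h import *
to([.4817,-.0609,.0505])"
```

```text
t 26.15 tcp [ 0.4812 -0.0609  0.1949] F [ 0.7 -0.5 -1.2] w 0.454
turn [0.001 0.    0.   ] shift cm [14.44  0.06 -0.02]
```

>>> {"op": "step_arm", "data": {
  "increments": [
    {"rx": 0, "ry": 0, "rz": 0, "dx": 3, "dy": 0, "dz": 0, "gripper": 1},
    {"rx": 0, "ry": 0, "rz": 0, "dx": 4, "dy": 0, "dz": 0, "gripper": 1},
    {"rx": 0, "ry": 0, "rz": 0, "dx": 3.5, "dy": 0, "dz": 0, "gripper": 1},
    {"rx": 0, "ry": 0, "rz": 0, "dx": 1.3, "dy": 0, "dz": 0, "gripper": 1},
    {"rx": 0, "ry": 0, "rz": 0, "dx": 1, "dy": 0, "dz": 0, "gripper": 1}
  ]
}}

```text
time: 26.65
tool_pos: [0.4805, -0.0621, 0.0655]
eef_rot: [-1.608, 1.568, 2.881]
contact_force: [-0.2, 0.7, -0.5]
gripper_width: 0.456
```

>>> {"op": "step_arm", "data": {
  "increments": [
    {"rx": 0, "ry": 0, "rz": 0, "dx": 0.6, "dy": 0, "dz": 0, "gripper": 1},
    {"rx": 0, "ry": 0, "rz": 0, "dx": 0.5, "dy": 0, "dz": 0, "gripper": 1},
    {"rx": 0, "ry": 0, "rz": 0, "dx": 0.3, "dy": 0, "dz": 0, "gripper": 1},
    {"rx": 0, "ry": 0, "rz": 0, "dx": 0.2, "dy": 0, "dz": 0, "gripper": 1},
    {"rx": 0, "ry": 0, "rz": 0, "dx": 0, "dy": 0, "dz": 0, "gripper": 1}
  ]
}}

```text
time: 27.15
tool_pos: [0.4819, -0.0611, 0.051]
eef_rot: [1.391, 1.57, -0.401]
contact_force: [-0.1, 0.3, -0.1]
gripper_width: 0.453
```

```bash
python3 -c "
from h import *
to([.4817,-.0609,.0502])"
```

```text
t 27.15 tcp [ 0.4819 -0.0611  0.051 ] F [-0.1  0.3 -0.1] w 0.453
turn [ 0.     0.    -0.001] shift cm [ 0.08 -0.02 -0.02]
```

>>> {"op": "step_arm", "data": {
  "increments": [
    {"rx": 0, "ry": 0, "rz": 0, "dx": 0.07, "dy": 0, "dz": 0, "gripper": 1},
    {"rx": 0, "ry": 0, "rz": 0, "dx": 0, "dy": 0, "dz": 0, "gripper": -1},
    {"rx": 0, "ry": 0, "rz": 0, "dx": 0, "dy": 0, "dz": 0, "gripper": -1},
    {"rx": 0, "ry": 0, "rz": 0, "dx": 0, "dy": 0, "dz": 0, "gripper": -1},
    {"rx": 0, "ry": 0, "rz": 0, "dx": 0, "dy": 0, "dz": 0, "gripper": -1}
  ]
}}

```text
time: 27.65
tool_pos: [0.4818, -0.0611, 0.0502]
eef_rot: [1.376, 1.57, -0.417]
contact_force: [0.2, -0.4, 0.1]
gripper_width: 0.731
```

>>> {"op": "step_arm", "data": {
  "increments": [
    {"rx": 0, "ry": 0, "rz": 0, "dx": -1, "dy": 0, "dz": 0, "gripper": -1},
    {"rx": 0, "ry": 0, "rz": 0, "dx": -4, "dy": 0, "dz": 0, "gripper": -1},
    {"rx": 0, "ry": 0, "rz": 0, "dx": -4, "dy": 0, "dz": 0, "gripper": -1},
    {"rx": 0, "ry": 0, "rz": 0, "dx": -3, "dy": 0, "dz": 0, "gripper": -1},
    {"rx": 0, "ry": 0, "rz": 0, "dx": -2, "dy": 0, "dz": 0, "gripper": -1}
  ]
}}

```text
time: 28.15
tool_pos: [0.4824, -0.0613, 0.1932]
eef_rot: [1.432, 1.567, -0.361]
contact_force: [1.7, 0.1, 0.1]
gripper_width: 0.996
```

>>> {"op": "step_arm", "data": {
  "increments": [
    {"rx": 0, "ry": 0, "rz": 0, "dx": 0, "dy": 0, "dz": 3, "gripper": -1},
    {"rx": 0, "ry": 0, "rz": 0, "dx": 0, "dy": 0, "dz": 4, "gripper": -1},
    {"rx": 0, "ry": 0, "rz": 0, "dx": 0, "dy": 0, "dz": 4, "gripper": -1},
    {"rx": 0, "ry": 0, "rz": 0, "dx": 0, "dy": 0, "dz": 4, "gripper": -1},
    {"rx": 0, "ry": 0, "rz": 0, "dx": 0, "dy": 0, "dz": 4, "gripper": -1}
  ]
}}

```text
time: 28.65
tool_pos: [0.4392, -0.2477, 0.1909]
eef_rot: [1.179, 1.57, -0.614]
contact_force: [0.2, 0.0, 0.2]
gripper_width: 0.997
```

>>> {"op": "step_arm", "data": {
  "increments": [
    {"rx": 0, "ry": 0, "rz": 0, "dx": 0, "dy": 0, "dz": 4, "gripper": -1},
    {"rx": 0, "ry": 0, "rz": 0, "dx": 0, "dy": 0, "dz": 4, "gripper": -1},
    {"rx": 0, "ry": 0, "rz": 0, "dx": 0, "dy": 0, "dz": 2, "gripper": -1},
    {"rx": 0, "ry": 0, "rz": 0, "dx": 0, "dy": 0, "dz": 0, "gripper": -1},
    {"rx": 0, "ry": 0, "rz": 0, "dx": 0, "dy": 0, "dz": 0, "gripper": -1}
  ]
}}

```text
time: 29.15
tool_pos: [0.4173, -0.3434, 0.1903]
eef_rot: [-2.678, 1.57, 1.812]
contact_force: [-0.4, -0.6, 0.3]
gripper_width: 1.001
```

```bash
python3 -c "
from h import *
to([.4817,-.0609,.0502])
t=imaging.grab_frame('top')[:,:,::-1]; s=imaging.grab_frame('side')[:,:,::-1]
c=lambda i,k:cv2.resize(i,None,fx=k,fy=k,interpolation=cv2.INTER_CUBIC)
A=c(t[220:310,180:380],3.5); B=c(s[150:300,190:390],2.2)
o=np.zeros((A.shape[0]+B.shape[0],700,3),np.uint8); o[:A.shape[0],:A.shape[1]]=A; o[A.shape[0]:,:B.shape[1]]=B
print(A.shape,B.shape); cv2.imwrite('pics/f.png',o[:600] if o.shape[0]<=660 else o)"
```

```text
t 29.15 tcp [ 0.4173 -0.3434  0.1903] F [-0.4 -0.6  0.3] w 1.001
turn [-0.001 -0.001  0.001] shift cm [ 14.04   0.03 -28.96]
(315, 700, 3) (330, 440, 3)
```

View pics/f.png

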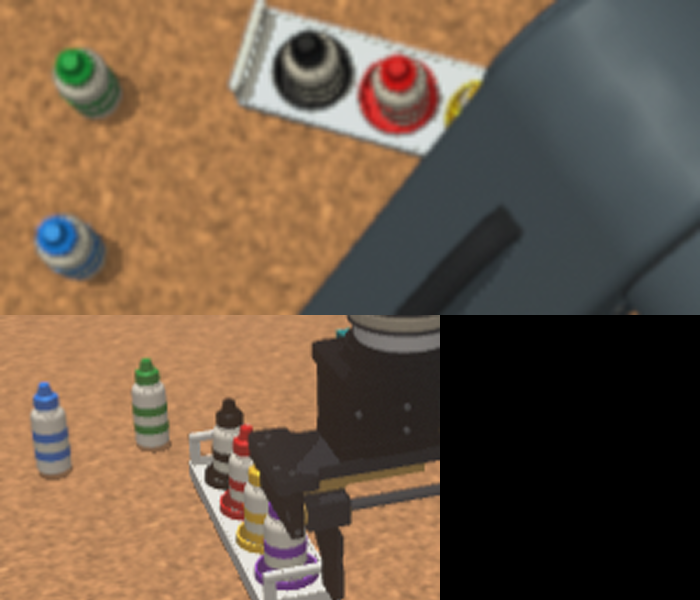

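The arm blocks part of the view, so I'll move it further away and check once more.

>>> {"op": "step_arm", "data": {
  "increments": [
    {"rx": 0, "ry": 0, "rz": 0, "dx": 0, "dy": 0, "dz": 3, "gripper": -1},
    {"rx": 0, "ry": 0, "rz": 0, "dx": 0, "dy": 0, "dz": 4, "gripper": -1},
    {"rx": 0, "ry": 0, "rz": 0, "dx": 0, "dy": 0, "dz": 4, "gripper": -1},
    {"rx": 0, "ry": 0, "rz": 0, "dx": 0, "dy": 0, "dz": 4, "gripper": -1},
    {"rx": 0, "ry": 0, "rz": 0, "dx": 0, "dy": 0, "dz": 4, "gripper": -1}
  ]
}}

```text
time: 29.75
tool_pos: [0.3766, -0.5289, 0.1902]
eef_rot: [-2.799, 1.57, 1.693]
contact_force: [0.8, 0.5, 0.1]
gripper_width: 1.001
```

>>> {"op": "step_arm", "data": {
  "increments": [
    {"rx": 0, "ry": 0, "rz": 0, "dx": 0, "dy": 0, "dz": 3, "gripper": -1},
    {"rx": 0, "ry": 0, "rz": 0, "dx": 0, "dy": 0, "dz": 0, "gripper": -1},
    {"rx": 0, "ry": 0, "rz": 0, "dx": 0, "dy": 0, "dz": 0, "gripper": -1},
    {"rx": 0, "ry": 0, "rz": 0, "dx": 0, "dy": 0, "dz": 0, "gripper": -1}
  ]
}}

```text
time: 30.15
tool_pos: [0.3701, -0.5562, 0.1898]
eef_rot: [-2.698, 1.569, 1.794]
contact_force: [-0.4, -0.4, -0.3]
gripper_width: 0.999
```

```bash
python3 -c "
from h import *
t=imaging.grab_frame('top')[:,:,::-1]
A=cv2.resize(t[220:310,180:380],None,fx=4,fy=4,interpolation=cv2.INTER_CUBIC)
C=cam('top')
for p in ([.4817,-.0609],[.4964,.0052],[.5119,.0715],[.5266,.1377]):
    q=proj(C,p+[.1125]); u=((q[0]+.5-180)*4,(q[1]+.5-220)*4); cv2.drawMarker(A,(int(u[0]),int(u[1])),(255,255,255),0,10); print(u)
s=imaging.grab_frame('side')[:,:,::-1]
B=cv2.resize(s[150:300,190:390],None,fx=1.6,fy=1.6)
o=np.zeros((600,800,3),np.uint8); o[:360]=A; o[360:,:320]=B
cv2.imwrite('pics/f2.png',o)"
```

```text
(np.float64(660.65841478276), np.float64(137.2476532301597))
(np.float64(555.4763050272259), np.float64(108.19470530457784))
(np.float64(450.6254994155672), np.float64(78.03491894374565))
(np.float64(346.4355480680315), np.float64(49.29553021222728))
```

View pics/f2.png

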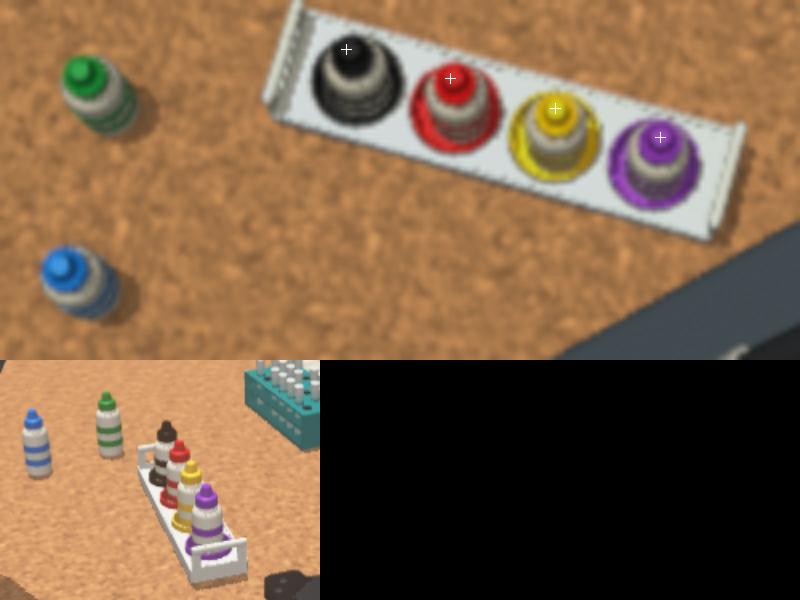

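All four tips are within a few enlarged pixels (about 4 mm at most) of where a centred, upright bottle would show. Blue and green have not moved.

```bash
python3 -c "
from bench import manip
print(manip.finish_job())"
```

```text
the job is handed in; nothing more can be done
None
```

I put the yellow, black, red and violet bottles back in the caddy, each in the cup of its own colour, and handed the job in at about 30 s of the 115 s allowed. The hand-in reports no verdict, so the result below rests on my own checks.

- **Placement:** in the last top and side views all four stand upright in their cups. Their tips show within about 4 mm of where a centred, upright bottle would be; the limit is 15 mm.
- **Blue and green bottles:** they look unmoved and upright. I judged this by eye from the pictures rather than measuring it.
- **Robot:** the arm is clear of everything with the gripper open. The measured force never went above about 2 N.
- **Disagreements:**
  - The wrist camera differed from the fixed cameras by about 2 mm, which is within the stated calibration. I kept the fixed-camera values.
  - Cup rims measured about 26 mm high against the 28 mm in the text.
  - Far bottle tips measured 100–102 mm against 104 mm.
- **Refused moves:** my first two move calls were refused before anything moved, because of how I had written them.

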